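Unpack the stamp box and light the tray

ROBOT

A 6-joint arm with a two-finger parallel gripper is mounted at the origin on a cart in front of the work surface, level with it; the furniture and walls round the work are solid. World frame = base frame: x ahead of the robot, y to its left, z up, the work surface at z = 0. Lengths are in mm, angles in rad, forces in N, time in s.
With the tool pointing down it reaches from about 400 to 925 mm from the base axis. Payload 12.5 kg.
Tool frame: the origin (TCP) lies between the finger pads; the fingertips stand 25 mm ahead of it and the grasp point (between the pads) lies 6 mm ahead of it; z points along the fingers, y is the line along which they close (so a half turn about z gives the same grasp; the last joint's range is limited). The gripper opens to 95 mm and grips with 3 to 60 N. Pads are 20 mm wide; open, the fingers measure 119 mm over their backs; the gripper's body (75 mm by 180 mm) begins 59 mm behind the grasp point.
Start: joints at [-1.372, 0.491, 1.559, -0, 1.092, -0.106], TCP at [187.586, -596.201, 239.661] pointing down, gripper open.
Joint ranges: [-3.1, 3.1], [-0.84, 2.19], [0.05, 2.79], [-1.13, 4.28], [0.06, 2.93], [-2.69, 2.69]. Speed limits (rad/s): [2.22, 2.22, 2.79, 3.14, 3.14, 3.14].

INTERFACE

Orientations are given as [roll, pitch, yaw] about the fixed x, y, z axes, in that order (R = Rz(yaw) Ry(pitch) Rx(roll)).
In Python, from cell import state, read_camera, job_done, cut_out gives the robot as it stands. The module is installed in compiled form; this text tells all that it offers.
- The arm moves only by the tool jog_arm, never from a script. Its argument "motion" is a list of rows, each a list of 2 entries, a list of its own where there are three numbers: the shift along the tool's x, y, z in mm, then the turn about the tool's z in rad. A call has 1 to 5 rows; each row is the pose to reach, as a shift and turn from the pose commanded when the call began, along the tool's axes at that moment; what a row does not reach only later rows make up. A row lasts 1/10 s, in which the tool goes at most 50 mm and 8.59 degrees, less where a joint would pass 70% of its speed; a pose out of reach is approached as far as the arm can. A call with a gripper value outside its range is refused whole. "grip" is the closure, from 0 (fully open) to 1 (shut), set as the call begins (left out, the last holds). The fingers move at their own pace and stop on an object; the grip force is fixed at half the most. Time passes only in rows, so rows that repeat a pose let the fingers close. It gives the time, the measured TCP pose, the force, the opening and the grip force at its end, in the units of the state.
- state(): the state, without advancing time (a new reading comes with each control period).
- read_camera(name): name is "side" or "top"; returns a dict with "img" (480x640x3 uint8, blue, green, red), "vertical_fov" (degrees; the focal length in pixels is half the picture's height over the tangent of half this angle, whatever the lens; pixels are square), "cx", "cy" (the principal point, pixels), "k1" (the pictures are not rectified: a ray, as slopes to the right and down, at radius r is drawn at 1 + k1 r^2 times it, then the intrinsics apply), "extrinsics" (4x4, takes a point from camera to world coordinates). Camera axes: x right, y up, looking along -z (the intrinsics and any distortion apply to the point x, -y, -z); pixel columns grow to the right and rows downward; lengths in mm; the calibration is good to about 2 mm. A picture is of the moment at which its call begins. There is no depth.
- job_done(): hands the job in; it is judged then, once.
Trained networks look in a picture, given as the dict that the camera call returned (one of the last four; its "shot" number tells which), for a name from the list of things; names that differ only in an ending like _2 or _b are one class to them, and where a whole thing is asked for, a point or a joint stands for the part that bears it (a point fixed in the world has none). Each returns a list of dicts, best first, with "p" (0 to 1); they miss things now and then, are a little off and sometimes report something else, mostly with a low value. They report only what shows in the picture. A call takes as long as a camera call.
- cut_out(name, picture): "region" (480x640 bool, what is visible of it) and "box" ([left, top, right, bottom] in pixels, round what is visible of it).
The state is a dict: "t": time; "joints": joint angles; "qvel": joint speeds; "tau": joint torques, N m; "eef_pos": TCP position; "tcp_rot": TCP orientation; "ft_force": force on the tool from outside, world axes, zero at the start; "moment": the same for the moment, N m; "opening": opening from 0.0 (shut) to 1.0 (fully open); "grip_force": force on a finger pad.
Only numpy, scipy, OpenCV 4.12 (cv2) and the standard library are available. Lean on these libraries where they do the work, as an engineer would, in place of code of your own. Each camera call takes 0.05 s, during which the arm holds its last target. There are 200 camera calls.

TASK

Get the rubber stamps ready for use: slide the grooved lid out of the wooden stamp box and lay it down right side up, flat on the desk top itself, then move every stamp from the box into the black pen tray. Once the box is empty, slide the lid fully home in its grooves again, and swing the stiff arm of the small LED lamp round until it points straight over the middle of the tray. Do not disturb the tape roll and the wooden paperweight.

Things in the scene. Friction and masses are not known exactly. Their poses are not given: they have to be found in the camera images.
- stamp_box: fixed wooden box 150 (own x) x 152 (own y) x 72 mm high; origin under its centre. Inside 134 x 130 mm, floor 5 mm; stamps stand two by two, lengths along x, at about (+-33, +-28) mm. Grooves in the walls along x: y to +-72 mm, from ledges 58 mm up to lips 67 mm up, closed at +x by the back wall. Front wall (-x) 58 mm high; the ledges start there (x -75 mm), the lips at x -60 mm
- box_lid: loose wooden lid 140 (own x) x 139 (own y) x 5 mm, 70 to 140 g, shut or up to 2 cm open in the box's grooves at the start, axes along the box's. Origin: centre of its underside. Fully home it is at x -3, y 0, z 58 mm in the box's frame (play +-2.5 mm in y, 4 mm in height). It slides out to the box's -x only and comes free of the lips when its centre is beyond x -130 mm
- lid_ridge (a point): middle of the grip ridge on top of the lid, 16 mm above the lid's underside: a rounded bar 14 mm thick (lid's x), 70 mm long (lid's y), 22 mm high above the 5 mm plate, over the lid's centre
- stamp1_mid (a point): rubber stamp, 50 mm high, 60 g: wooden block 60 (own x) x 25 (own y) x 16 mm, rubber face below, and centred on top a rounded wooden handle slab 44 (x) x 14 (y) x 34 mm high. This point is its centre, 25 mm above its underside. Starts upright in the box; three or four stamps are present
- stamp2_mid (a point): rubber stamp, 50 mm high, 60 g: wooden block 60 (own x) x 25 (own y) x 16 mm, rubber face below, and centred on top a rounded wooden handle slab 44 (x) x 14 (y) x 34 mm high. This point is its centre, 25 mm above its underside. Starts upright in the box; three or four stamps are present
- stamp3_mid (a point): rubber stamp, 50 mm high, 60 g: wooden block 60 (own x) x 25 (own y) x 16 mm, rubber face below, and centred on top a rounded wooden handle slab 44 (x) x 14 (y) x 34 mm high. This point is its centre, 25 mm above its underside. Starts upright in the box; three or four stamps are present
- stamp4_mid (a point): rubber stamp, 50 mm high, 60 g: wooden block 60 (own x) x 25 (own y) x 16 mm, rubber face below, and centred on top a rounded wooden handle slab 44 (x) x 14 (y) x 34 mm high. This point is its centre, 25 mm above its underside. Starts upright in the box; three or four stamps are present
- tray_mid (a point): middle of the loose black pen tray (280 g), on its inner floor 3 mm above its underside. Tray 85 (own x) x 215 (own y) x 30 mm high, walls 2 to 4 mm; a 26 mm high cross wall at y -48 to -45 mm leaves bays 78 mm wide from y -104 to -48 and -45 to 104 mm. Stamps go in with their length along the tray's x: one in the small bay, three in the large one, 50 mm apart
- lamp_axis (a point): on the upright swing axis of the LED lamp, 150 mm above the desk, axes turning with the arm. Fixed round foot of radius 50 mm, post of radius 9 mm; the level arm, 16 mm wide, then the lamp head, 80 x 36 mm, reach 190 mm from the axis along the arm's own -x; undersides 141 mm or more above the desk
- lamp_grip (a point): middle of the upright round peg on the lamp head to swing it by: 16 mm thick, root 157 mm and top 192 mm above the desk, 150 mm from the swing axis along the arm's own -x; axes turn with the arm
- lamp_swing (a joint): swing of the lamp's arm in rad, growing anticlockwise from above, -0.4 to 2.0; stiff: it takes about 1 N at the peg and stays where it is left
- tape_roll: roll of paper tape, 61 mm across, 19 mm high, lying on the art book (33 mm thick), a bystander: leave it alone
- paperweight: oak paperweight cube, 40 mm, a bystander: leave it alone

How it is judged:
By the outcome, as a careful person would: the job done as asked, in the order asked, and still so for the second after the job is handed in, with the robot touching nothing.
Of stamp1, stamp2, stamp3, stamp4 only 3 to 4 are there at a start; the rules pass over those that are not, and their reading is None.
At some moment in a run one of tray may be knocked a few centimetres aside while the robot is not near it.
Once in a run the grip may slacken for a moment while it holds something.
It also fails if it takes over 200 s, if anything falls off the work surface, if the arm or the gripper's body presses on something with over 40 N, if the wrist force passes 120 N, or if a joint passes its speed limit or range.

## Working session

There is one attempt and no reset: what is moved stays moved. The work goes in short steps, Python scripts to look and compute and a tool call to move; the robot and the scene stay as the last step left them, time stands still between calls to the robot, and variables do not carry over. Pictures are saved under pics/ and viewed, at most 14 in all, crops included, and the job is handed in when it is done.

Besides the shell and the picture viewer there is one more tool, called after "Call:" as name([rows], argument=value, ...), one row to a line, values as JSON. jog_arm: Moves the arm, as the interface text tells. Its arguments: {"type":"object","properties":{"motion":{"type":"array"},"grip":{"type":"number"}},"required":["motion"]}

```bash
ls; mkdir -p pics; cat > h.py <<'E'
import numpy as np, cv2
from cell import state, read_camera, job_done, cut_out
def K(p):
    f=240/np.tan(np.radians(p["vertical_fov"])/2); return f
def px(p,P):
    P=np.atleast_2d(np.asarray(P,float)); E=np.array(p["extrinsics"]); c=(P-E[:3,3])@E[:3,:3]
    s=np.c_[c[:,0],-c[:,1]]/(-c[:,2:3]); r2=(s**2).sum(1,keepdims=True); s=s*(1+p["k1"]*r2)
    return s*K(p)+[p["cx"],p["cy"]]
def ray(p,uv):
    d=(np.atleast_2d(np.asarray(uv,float))-[p["cx"],p["cy"]])/K(p); s=d.copy()
    for _ in range(20): s=d/(1+p["k1"]*(s**2).sum(1,keepdims=True))
    E=np.array(p["extrinsics"]); v=np.c_[s[:,0],-s[:,1],-np.ones(len(s))]@E[:3,:3].T
    return E[:3,3],v
def at(p,uv,z):
    o,v=ray(p,uv); return (o+v*((z-o[2])/v[:,2:3]))[:,:2]
E
cat > look.py <<'E'
from h import *
for n in ("top","side"):
    p=read_camera(n); cv2.imwrite(f"pics/{n}0.png",p["img"]); E=np.array(p["extrinsics"])
    print(n,p["vertical_fov"],p["k1"],E.round(2).tolist())
    for o,z in (("stamp_box",67),("box_lid",63),("lid_ridge",85),("tray_mid",15),("lamp_axis",150),("lamp_grip",175),("tape_roll",50),("paperweight",40),("stamp1_mid",25)):
        for d in cut_out(o,p)[:2]:
            m=d["region"].astype(np.uint8); (c,s,a)=cv2.minAreaRect(cv2.findNonZero(m)) if m.any() else ((0,0),0,0)
            print(o,round(d["p"],2),np.round(d["box"]),np.round(c),np.round(s),round(a),at(p,[c],z).round())
print(state())
E
python3 look.py
```

```text
pics
top 50.12149978438722 -0.07017878548873899 [[0.03, 0.99, -0.1, 403.25], [-1.0, 0.03, 0.0, 215.59], [0.0, 0.1, 1.0, 1216.78], [0.0, 0.0, 0.0, 1.0]]
stamp_box 0.97 [382. 156. 455. 232.] [419. 191.] [69. 71.] 84 [[619.  -9.]]
stamp_box 0.63 [221. 161. 315. 195.] [268. 174.] [96. 18.] 16 [[647. 335.]]
box_lid 0.61 [391. 164. 454. 231.] [421. 196.] [61. 60.] 85 [[609. -14.]]
lid_ridge 0.75 [390. 165. 452. 230.] [422. 196.] [61. 60.] 86 [[604. -11.]]
tray_mid 0.55 [223. 215. 317. 270.] [269. 242.] [93. 37.] 11 [[498. 333.]]
lamp_axis 0.63 [222. 160. 316. 191.] [268. 174.] [97. 18.] 14 [[630. 328.]]
lamp_axis 0.2 [317. 150. 345. 176.] [330. 162.] [26. 25.] 90 [[660. 196.]]
lamp_grip 0.75 [220. 160. 316. 193.] [268. 175.] [96. 18.] 14 [[624. 325.]]
tape_roll 0.57 [319. 150. 344. 178.] [332. 162.] [25. 25.] 90 [[683. 192.]]
paperweight 0.86 [317. 295. 338. 317.] [328. 305.] [17. 17.] 34 [[355. 193.]]
side 43.61697024421265 -0.12707946596841319 [[1.0, 0.01, -0.01, 494.37], [-0.01, 0.37, -0.93, -891.34], [-0.0, 0.93, 0.37, 547.87], [0.0, 0.0, 0.0, 1.0]]
stamp_box 0.57 [293. 243. 343. 295.]
[... 686 characters left out ...]
80. 210.] [17. 38.] 18 [[660. 660.]]
{'t': 1.0, 'joints': array([-1.37159402e+00,  4.90873448e-01,  1.55887687e+00, -1.88101425e-05,
        1.09168276e+00, -1.05618697e-01]), 'qvel': array([-0.00067959,  0.00104138, -0.0006601 , -0.00021191,  0.00115844,
       -0.00067499]), 'tau': array([ 8.31686266e-04, -6.12476277e+01, -2.58438867e+01,  6.93782908e-02,
        4.45384579e-02, -2.37024574e-05]), 'eef_pos': array([ 187.5888114 , -596.21415433,  239.68542415]), 'tcp_rot': array([3.14143573e+00, 3.34230981e-05, 3.04829673e-01]), 'ft_force': array([-0.23709353, -0.41375859, -0.40941659]), 'moment': array([0.08189848, 0.03224904, 0.070865  ]), 'grip_force': 0.0, 'opening': 1.0031679463729055}
```

```bash
python3 - <<'E'
import cv2
a=cv2.imread('pics/top0.png')[120:330,200:470]; cv2.imwrite('pics/t1.png',cv2.resize(a,(771,600),interpolation=2))
a=cv2.imread('pics/side0.png')[170:370,210:476]; cv2.imwrite('pics/s1.png',cv2.resize(a,(798,600),interpolation=2))
E
```

```text
(no output)
```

View pics/t1.png

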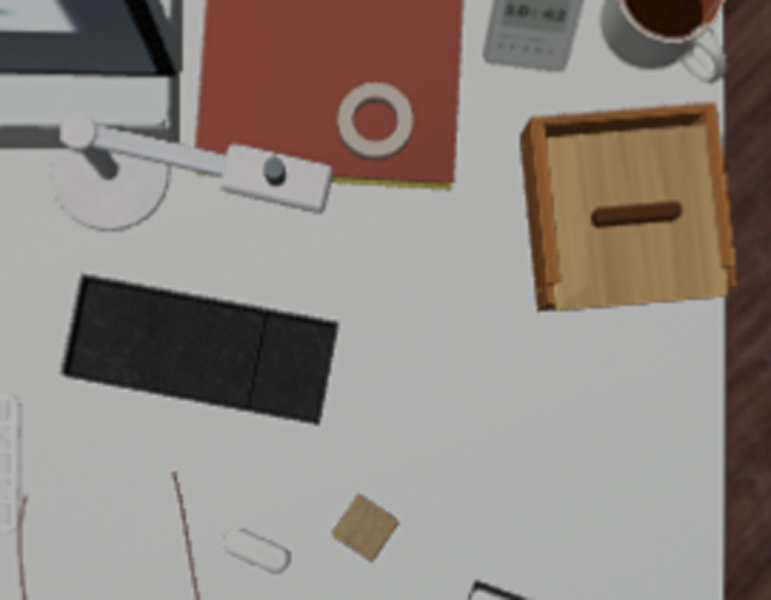

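View pics/s1.png

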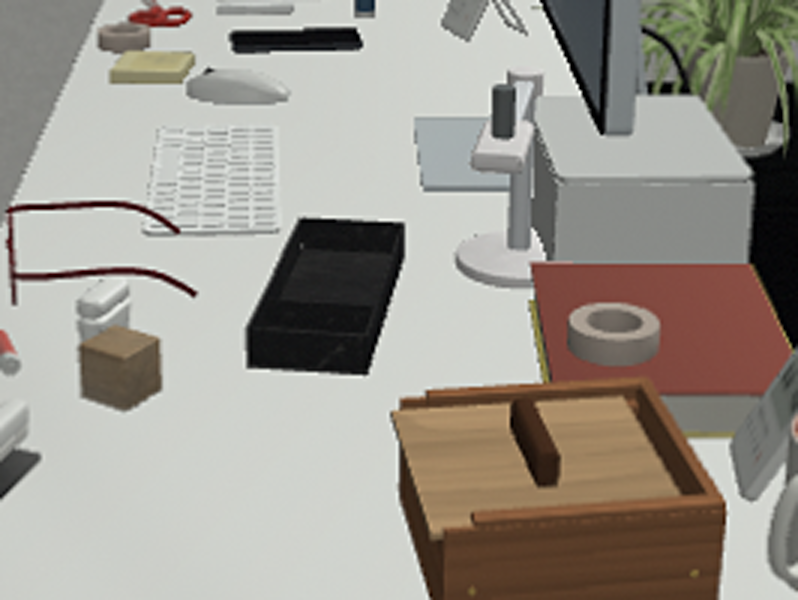

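View pics/top0.png

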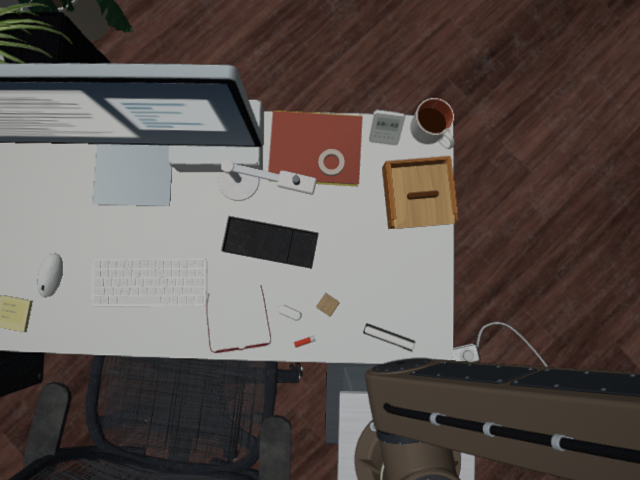

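The top view shows the box at pixels (382-455,156-232) with its low front facing the robot. The ridge is at (423,195), the tray at (270,242) with its small bay to the right, the lamp peg at (297,180), the post at (227,166), the tape roll on the red book and the paperweight cube at (328,305). The side view agrees.

```bash
cat >> h.py <<'E'
from scipy.optimize import minimize
def boxpts(L,W,z0,z1): return np.array([[x,y,z] for x in(-L/2,L/2) for y in(-W/2,W/2) for z in(z0,z1)],float)
def tf(q,P):
    c,s=np.cos(q[2]),np.sin(q[2]); P=np.asarray(P,float); return P@np.array([[c,s,0],[-s,c,0],[0,0,1]])+[q[0],q[1],0]
def sil(p,pts):
    m=np.zeros((480*4,640*4),np.uint8); u=px(p,pts)
    cv2.fillConvexPoly(m,cv2.convexHull(np.round((u+.5)*4).astype(np.int32)),255)
    return cv2.resize(m,(640,480),interpolation=cv2.INTER_AREA)/255.
def fit(views,pts,q0):
    def cost(q):
        c=0
        for p,r in views:
            s=sil(p,tf(q,pts)); c+=np.abs(s-r).sum()/max(r.sum(),1)
        return c
    best=None
    for y in (-.1,0,.1):
        q=[q0[0],q0[1],q0[2]+y]; S=[q]+[np.array(q)+d for d in np.diag([12,12,.12])]
        r=minimize(cost,q,method="Nelder-Mead",options=dict(initial_simplex=np.array(S),xatol=.05,fatol=1e-4))
        if best is None or r.fun<best.fun: best=r
    return best.x,best.fun
def net(p,n):
    d=cut_out(n,p); return d[0]["region"].astype(float) if d else None
E
cat > m1.py <<'E'
from h import *
T=read_camera("top"); S=read_camera("side")
bt,trt,trs=net(T,"stamp_box"),net(T,"tray_mid"),net(S,"tray_mid")
print("box",fit([(T,bt)],boxpts(150,152,0,72),[615,-10,0.05]))
print("tray",fit([(T,trt)],boxpts(85,215,0,30),[495,330,-.2]),fit([(S,trs)],boxpts(85,215,0,30),[495,330,-.2]))
def blob(p,f,win):
    a,b,c,d=win; g=p["img"][b:d,a:c].astype(int); m=f(g).astype(np.uint8)
    n,l,st,ce=cv2.connectedComponentsWithStats(m); i=1+st[1:,4].argmax(); pts=cv2.findNonZero((l==i).astype(np.uint8))
    return ce[i]+[a,b],st[i],cv2.minAreaRect(pts)
c,st,r=blob(T,lambda g:g.sum(2)<190,(402,182,445,210)); print("ridge",c,st,r,at(T,[c],83))
c,st,r=blob(T,lambda g:g.sum(2)<360,(285,168,310,190)); print("peg",c,st,at(T,[c],178), at(T,[c],188))
c,st,r=blob(S,lambda g:g.sum(2)<330,(368,190,386,222)); print("pegS",c,st,r)
print(T["img"][195,422],T["img"][180,296])
E
python3 m1.py
```

```text
box (array([ 6.22640721e+02, -1.24310947e+01,  1.17275327e-01]), np.float64(2.5939826707885225))
tray (array([ 4.97489507e+02,  3.31717019e+02, -1.55611217e-01]), np.float64(0.022759651845661432)) (array([ 4.95486633e+02,  3.35527384e+02, -1.51123292e-01]), np.float64(0.03382001294061383))
ridge [422.28342246 194.72192513] [  5   9  31   9 187] ((20.067543029785156, 12.776735305786133), (6.150701999664307, 30.406993865966797), 85.03025817871094) [[607.29401104 -12.756651  ]]
peg [299.13194444 170.63888889] [  0   0  25   9 144] [[633.40693148 260.98466956]] [[631.19128377 260.54770351]]
pegS [377.5177305  206.14184397] [  6   4   8  22 141] ((9.5, 14.5), (21.0, 7.0), 90.0)
[22 40 69] [108 106 100]
```

```bash
cat > m2.py <<'E'
from h import *
T=read_camera("top"); S=read_camera("side")
def pick(p,n,c):
    return [d["region"].astype(float) for d in cut_out(n,p) if d["region"][c[1]-12:c[1]+12,c[0]-12:c[0]+12].mean()>.3][:1]
b=pick(T,"stamp_box",(420,195))
if b: print("box",fit([(T,cv2.morphologyEx(b[0],cv2.MORPH_CLOSE,np.ones((9,9))))],boxpts(150,152,0,72),[615,-10,0.07]),b[0].sum())
lt,ls=pick(T,"box_lid",(420,195)),pick(S,"box_lid",(387,325))
def seg(g): 
    return None
o1,v1=ray(T,[[296.3,180]]); o2,v2=ray(S,[[377.5,206.1]])
A=np.c_[v1[0],-v2[0]]; s=np.linalg.lstsq(A,o2-o1,rcond=None)[0]; print("peg",o1+s[0]*v1[0],o2+s[1]*v2[0])
# ridge in side
w=S["img"][300:335,375:400].sum(2)<200; n,l,st,ce=cv2.connectedComponentsWithStats(w.astype(np.uint8)); i=1+st[1:,4].argmax(); c=ce[i]+[375,300]; print("ridgeS",c,st[i])
o1,v1=ray(T,[[422.3,194.7]]); o2,v2=ray(S,[c]); s=np.linalg.lstsq(np.c_[v1[0],-v2[0]],o2-o1,rcond=None)[0]; print("ridge",o1+s[0]*v1[0],o2+s[1]*v2[0])
print("postTop",at(T,[[227.0,166.5]],165))
g=T["img"][145:245,370:470]; cv2.imwrite("pics/box.png",cv2.resize(g,(600,600),interpolation=2))
def draw(q):
    im=T["img"].copy()
    return im
E
python3 m2.py
```

```text
peg [613.874066   266.25279503 176.92083487] [612.99763409 266.2862158  176.74494117]
ridgeS [387.62116992 314.28133705] [  0   0  25  32 359]
ridge [608.05703207 -13.59066719  79.04443095] [606.75828777 -13.55333453  78.80311994]
postTop [[641.30276977 412.69019302]]
```

View pics/box.png

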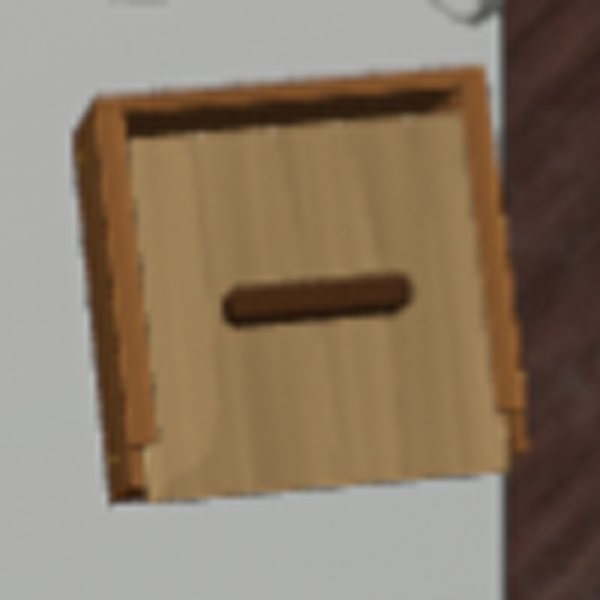

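The crop shows the box's top rear corners at pixels (386.5,161) and (450.5,156). The lip ends are near (392,219) and (456.5,213), and the ridge is at (423,195).

```bash
cat > m3.py <<'E'
from h import *
T=read_camera("top")
from scipy.optimize import least_squares
u=np.array([[100,97],[484,68],[128,447],[521,409],[110,500]])/6+[370,145]-.4
P=np.array([[75,76,72],[75,-76,72],[-60,76,72],[-60,-76,72],[-75,76,0]],float)
r=least_squares(lambda q:(px(T,tf(q,P))-u).ravel()[:8],[615,-10,.07],x_scale=[10,10,.1]); print(r.x,r.fun.round(2))
q=r.x; R=np.array([[608,-13.4,0]])-[q[0],q[1],0]; c,s=np.cos(q[2]),np.sin(q[2]); print("ridge in box",R[0,0]*c+R[0,1]*s,-R[0,0]*s+R[0,1]*c)
e=np.array([[228,308],[408,290]])/6+[370,145]-.4; a=at(T,e,82); print("ridge ends",a,a.mean(0),np.arctan2(a[0,0]-a[1,0],-(a[0,1]-a[1,1])))
E
python3 m3.py
```

```text
[ 6.19688226e+02 -1.30011860e+01  1.08154875e-01] [-1.22 -0.33  0.54 -0.49 -0.17 -0.1   0.86  0.87]
ridge in box -11.662980647501215 0.8651917399274986
ridge ends [[603.75930609  20.17553276]
 [612.56800955 -47.63344629]] [608.16365782 -13.72895677] -3.0124113904738135
```

```bash
cat > go.py <<'E'
import sys
from h import *
# usage: go.py x y zTCP yaw : remaining shift in tool axes + turn
s=state(); t=np.array([float(v) for v in sys.argv[1:4]]); a=s["tcp_rot"]; d=t-s["eef_pos"]
y=a[2]; c,n=np.cos(y),np.sin(y)
yaw=float(sys.argv[4]) if len(sys.argv)>4 else y
w=(yaw-y+np.pi)%(2*np.pi)-np.pi
print("t",round(s["t"],1),"pos",s["eef_pos"].round(1),"rot",a.round(3),"F",s["ft_force"].round(1),"open",round(s["opening"],3),"gf",round(s["grip_force"],1))
print("shift",[round(c*d[0]+n*d[1],1),round(n*d[0]-c*d[1],1),round(-d[2],1)],"turn",round(-w,3),"j6",round(s["joints"][5],2))
E
echo ok
```

```text
ok
```

Call:
jog_arm([
  [[38, -29, 0], 0],
  [[77, -57, 0], 0],
  [[115, -86, 0], 0],
  [[154, -115, 0], 0],
  [[192, -143, 0], 0],
])

```text
t: 2.05
eef_pos: [328.6, -400.5, 239.8]
tcp_rot: [3.141, -0.0, 0.305]
ft_force: [0.4, -0.5, -0.5]
opening: 1.003
grip_force: 0.0
```

Call:
jog_arm([
  [[38, -29, 0], 0],
  [[77, -57, 0], 0],
  [[115, -86, 0], 0],
  [[154, -115, 0], 0],
  [[192, -143, 0], 0],
])

```text
t: 2.55
eef_pos: [469.0, -206.3, 239.9]
tcp_rot: [3.141, -0.0, 0.305]
ft_force: [-0.2, -0.6, 0.7]
opening: 1.001
grip_force: 0.0
```

Call:
jog_arm([
  [[38, -29, 0], 0],
  [[77, -57, 0], 0],
  [[115, -86, 0], 0],
  [[154, -115, 0], 0],
  [[192, -143, 0], 0],
])

```text
t: 3.05
eef_pos: [609.3, -12.1, 239.8]
tcp_rot: [3.141, -0.0, 0.305]
ft_force: [0.2, -1.0, 0.4]
opening: 0.998
grip_force: 0.0
```

Call:
jog_arm([
  [[0, 0, 0], -0.14],
  [[0, 0, 0], -0.28],
  [[0, 0, 0], -0.42],
  [[0, 0, 0], -0.56],
  [[0, 0, 0], -0.7],
])

```text
t: 3.55
eef_pos: [608.3, -14.0, 239.6]
tcp_rot: [-3.142, 0.0, 1.011]
ft_force: [-0.1, -0.7, 0.2]
opening: 0.998
grip_force: 0.0
```

Call:
jog_arm([
  [[0, 0, 0], -0.14],
  [[0, 0, 0], -0.28],
  [[0, 0, 0], -0.42],
  [[0, 0, 0], -0.56],
  [[0, 0, 0], -0.685],
])

```text
t: 4.05
eef_pos: [608.3, -14.1, 239.6]
tcp_rot: [3.142, 0.0, 1.695]
ft_force: [0.0, 0.2, -0.8]
opening: 0.999
grip_force: 0.0
```

```bash
python3 go.py 608 -13.5 91 1.69
```

```text
t 4.0 pos [608.3 -14.1 239.6] rot [3.142 0.    1.695] F [ 0.   0.2 -0.8] open 0.999 gf 0.0
shift [np.float64(0.6), np.float64(-0.2), np.float64(148.6)] turn 0.005 j6 -0.26
```

Call:
jog_arm([
  [[0, 0, 45], 0],
  [[0, 0, 90], 0],
  [[0, 0, 120], 0],
  [[0, 0, 140], 0],
  [[0, 0, 148], 0],
])

```text
t: 4.55
eef_pos: [607.6, -14.1, 89.6]
tcp_rot: [-3.139, -0.001, 1.69]
ft_force: [-0.2, -0.6, 0.9]
opening: 1.002
grip_force: 0.0
```

Call:
jog_arm([
  [[0, 0, 0], 0],
  [[0, 0, 0], 0],
  [[0, 0, 0], 0],
  [[0, 0, 0], 0],
  [[0, 0, 0], 0],
], grip=1)

```text
t: 5.05
eef_pos: [608.5, -14.2, 92.3]
tcp_rot: [3.141, 0.0, 1.69]
ft_force: [0.3, 0.6, 0.1]
opening: 0.635
grip_force: 0.0
```

Call:
jog_arm([
  [[0, 0, 0], 0],
  [[0, 0, 0], 0],
  [[0, 0, 0], 0],
])

```text
t: 5.35
eef_pos: [608.3, -14.1, 91.7]
tcp_rot: [3.142, 0.0, 1.69]
ft_force: [0.4, 0.6, 0.1]
opening: 0.381
grip_force: 0.0
```

```bash
python3 go.py 588 -16 92 1.69
```

```text
t 5.3 pos [608.3 -14.1  91.7] rot [3.142 0.    1.69 ] F [0.4 0.6 0.1] open 0.381 gf 0.0
shift [np.float64(0.5), np.float64(-20.4), np.float64(-0.3)] turn -0.0 j6 -0.25
```

Call:
jog_arm([
  [[0, 0, 0], 0],
  [[0, 0, 0], 0],
  [[0, 0, 0], 0],
  [[0, 0, 0], 0],
  [[0, 0, 0], 0],
])

```text
t: 5.85
eef_pos: [608.3, -14.1, 91.6]
tcp_rot: [-3.142, 0.0, 1.69]
ft_force: [0.4, -0.5, -1.1]
opening: 0.147
grip_force: 30.0
```

Call:
jog_arm([
  [[0, 0, -1], 0],
  [[0, 0, -1], 0],
  [[0, -4, -1.5], 0],
  [[0, -12, -1.5], 0],
  [[0, -20, -1.5], 0],
])

```text
t: 6.35
eef_pos: [587.5, -16.5, 93.0]
tcp_rot: [-3.141, 0.0, 1.69]
ft_force: [0.0, 0.9, -0.9]
opening: 0.145
grip_force: 30.0
```

```bash
python3 go.py 474 -30 92 1.69
```

```text
t 6.3 pos [587.5 -16.5  93. ] rot [-3.141  0.     1.69 ] F [ 0.   0.9 -0.9] open 0.145 gf 30.0
shift [np.float64(0.1), np.float64(-114.3), np.float64(1.0)] turn -0.0 j6 -0.26
```

Call:
jog_arm([
  [[0, -15, 0], 0],
  [[0, -32, 0], 0],
  [[0, -49, 0], 0],
  [[0, -65, 0], 0],
  [[0, -80, 0], 0],
])

```text
t: 6.85
eef_pos: [507.6, -26.1, 93.3]
tcp_rot: [-3.141, 0.0, 1.69]
ft_force: [0.6, 0.3, -1.9]
opening: 0.145
grip_force: 30.0
```

Call:
jog_arm([
  [[0, -12, 0], 0],
  [[0, -24, 0], 0],
  [[0, -34, 0], 0],
  [[0, -38, 0], 0],
  [[0, -38, 0], 0],
])

```text
t: 7.35
eef_pos: [471.0, -30.6, 93.2]
tcp_rot: [3.142, 0.0, 1.69]
ft_force: [0.3, -0.3, -1.6]
opening: 0.146
grip_force: 30.0
```

```bash
python3 go.py 445 30 92 1.69; python3 - <<'E'
from h import *
T=read_camera("top"); S=read_camera("side")
a=cv2.resize(T["img"][145:275,340:470],(400,400),interpolation=2); b=cv2.resize(S["img"][260:390,290:450],(400,400),interpolation=2)
cv2.imwrite("pics/lid1.png",np.hstack([a,b]))
E
```

```text
t 7.3 pos [471.  -30.6  93.2] rot [3.142 0.    1.69 ] F [ 0.3 -0.3 -1.6] open 0.146 gf 30.0
shift [np.float64(63.3), np.float64(-18.7), np.float64(1.2)] turn -0.0 j6 -0.32
```

View pics/lid1.png

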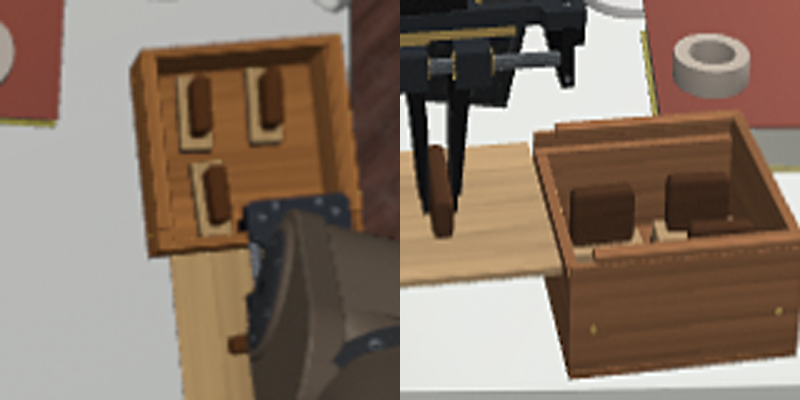

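The lid is clear of the box. At least three stamps show: two at the back and one at the front left (+y); the front right spot is hidden by the gripper. Next I lay the lid down.

Call:
jog_arm([
  [[0, -12, 0], 0],
  [[15, -25, 0], 0],
  [[35, -25, 0], 0],
  [[55, -25, 0], 0],
  [[63, -25, 0], 0],
])

```text
t: 7.95
eef_pos: [438.1, 30.1, 93.1]
tcp_rot: [-3.141, -0.0, 1.691]
ft_force: [-0.1, 0.1, -1.4]
opening: 0.144
grip_force: 30.0
```

Call:
jog_arm([
  [[0, 0, 12], 0],
  [[0, 0, 26], 0],
  [[0, 0, 40], 0],
  [[0, 0, 50], 0],
  [[0, 0, 56], 0],
])

```text
t: 8.45
eef_pos: [438.7, 28.9, 36.4]
tcp_rot: [-3.141, -0.0, 1.69]
ft_force: [-0.3, 0.4, -0.8]
opening: 0.145
grip_force: 30.0
```

Call:
jog_arm([
  [[0, 0, 1], 0],
  [[0, 0, 2], 0],
  [[0, 0, 2.5], 0],
  [[0, 0, 2.5], 0],
])

```text
t: 8.85
eef_pos: [439.1, 29.0, 34.9]
tcp_rot: [3.141, 0.0, 1.69]
ft_force: [-0.1, 0.2, -1.4]
opening: 0.143
grip_force: 30.0
```

```bash
python3 go.py 445 30 33.6 1.69
```

```text
t 8.8 pos [439.1  29.   34.9] rot [3.141 0.    1.69 ] F [-0.1  0.2 -1.4] open 0.143 gf 30.0
shift [np.float64(0.3), np.float64(5.9), np.float64(1.3)] turn -0.0 j6 -0.2
```

Call:
jog_arm([
  [[0, 0, 0.5], 0],
  [[0, 0, 1], 0],
  [[0, 0, 1.5], 0],
  [[0, 0, 1.5], 0],
])

```text
t: 9.25
eef_pos: [439.1, 29.1, 33.5]
tcp_rot: [3.141, 0.0, 1.69]
ft_force: [-1.0, -0.7, 7.1]
opening: 0.147
grip_force: 30.0
```

Call:
jog_arm([
  [[0, 0, 0], 0],
  [[0, 0, 0], 0],
  [[0, 0, 0], 0],
  [[0, 0, 0], 0],
  [[0, 0, 0], 0],
], grip=0.5)

```text
t: 9.75
eef_pos: [439.0, 29.1, 33.1]
tcp_rot: [-3.142, 0.0, 1.69]
ft_force: [1.1, -0.7, 0.1]
opening: 0.481
grip_force: 0.0
```

Call:
jog_arm([
  [[0, 0, -40], 0],
  [[0, 0, -85], 0],
  [[0, 0, -130], 0],
  [[0, 0, -140], 0],
])

```text
t: 10.15
eef_pos: [440.1, 29.1, 177.0]
tcp_rot: [3.135, 0.001, 1.69]
ft_force: [0.8, 0.4, 0.2]
opening: 0.501
grip_force: 0.0
```

Call:
jog_arm([
  [[-48, 0, 0], 0],
  [[-96, 0, 0], 0],
  [[-144, 0, 0], 0],
  [[-192, 0, 0], 0],
  [[-240, 0, 0], 0],
])

```text
t: 10.65
eef_pos: [467.1, -211.2, 172.4]
tcp_rot: [-3.141, -0.0, 1.69]
ft_force: [1.4, -0.4, 0.1]
opening: 0.498
grip_force: 0.0
```

```bash
cat > m4.py <<'E'
from h import *
import sys
T=read_camera("top"); S=read_camera("side"); k=sys.argv[1]
a=cv2.resize(T["img"][145:275,360:470],(508,600),interpolation=2); b=cv2.resize(S["img"][270:390,340:450],(290,600),interpolation=2)
cv2.imwrite(f"pics/box{k}.png",np.hstack([a,b]))
t=net(T,"tray_mid"); print("tray",fit([(T,t)],boxpts(85,215,0,30),[495,330,-.16]))
for n in range(1,5):
    for d in cut_out(f"stamp{n}_mid",T)[:4]: print(n,round(d["p"],2),np.round(d["box"]))
E
python3 m4.py 2; python3 go.py 600 0 200 1.69
```

```text
tray (array([ 4.97771057e+02,  3.31954429e+02, -1.61768696e-01]), np.float64(0.021575515452082472))
1 0.43 [367. 240. 430. 304.]
2 0.61 [400. 194. 417. 222.]
3 0.66 [421. 168. 434. 195.]
3 0.59 [221. 160. 314. 195.]
3 0.2 [366. 239. 432. 306.]
4 0.6 [395. 167. 409. 196.]
t 11.0 pos [ 467.2 -208.   172.8] rot [-3.141e+00 -1.000e-03  1.691e+00] F [-0.4  0.5 -0.6] open 0.501 gf 0.0
shift [np.float64(190.6), np.float64(156.8), np.float64(-27.2)] turn 0.001 j6 -0.67
```

View pics/box2.png

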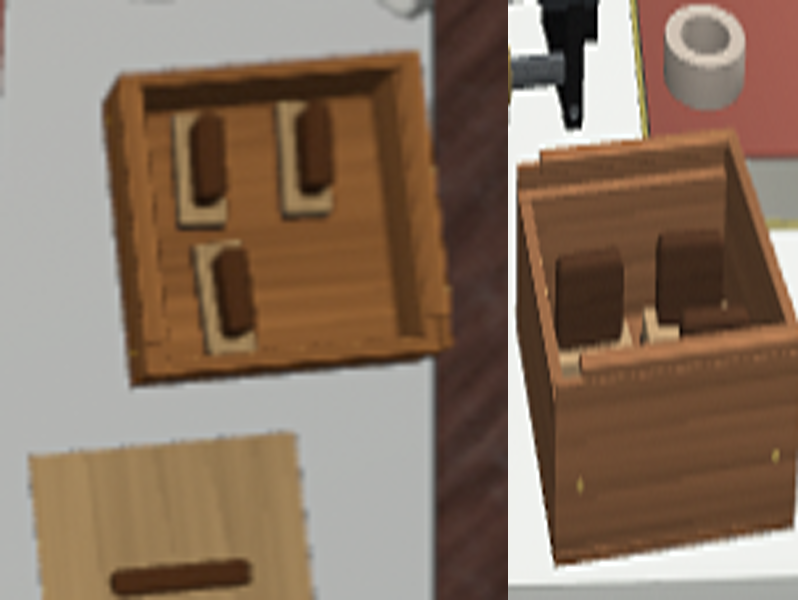

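Three stamps stand in the box: rear left, rear right and front left. The front right spot is empty.

```bash
cat > m5.py <<'E'
from h import *
T=read_camera("top"); g=T["img"].astype(int)
hsv=cv2.cvtColor(T["img"],cv2.COLOR_BGR2HSV)
for n,(a,b,c,d) in dict(A=(395,165,411,192),B=(421,163,434,190),C=(403,195,418,222)).items():
    m=np.zeros((480,640)); s=g[b:d,a:c].sum(2); m[b:d,a:c]=s<190; m[:,411]*=1
    q0=at(T,[[ (a+c)/2,(b+d)/2]],40)[0]
    print(n,int(m.sum()),fit([(T,m)],boxpts(44,14,21,55),[*q0,.12]))
E
python3 m5.py
```

```text
A 211 (array([6.59918279e+02, 2.01336937e+01, 7.34170857e-03]), np.float64(0.3748350525044141))
B 193 (array([ 6.66268408e+02, -3.46183253e+01,  2.22051071e-05]), np.float64(0.3355481052524637))
C 147 (array([5.81692754e+02, 6.63819198e+00, 7.74123672e-02]), np.float64(0.2799519807923169))
```

```bash
python3 - <<'E'
from h import *
T=read_camera("top")
k=lambda u:np.array(u)/4.617+[360,145]-.4
for n,c in dict(A=[[174,115],[226,217],[180,222]],B=[[278,104],[331,210],[285,215]],C=[[194,247],[254,345],[208,350]]).items():
    w=at(T,k(c),21); q=(w[0]+w[1])/2; e=w[0]-w[2]; print(n,q.round(1),np.hypot(*e).round(1),np.arctan2(e[1],e[0]).round(3), w.round(1).tolist())
h={'A':[[208,110],[208,205]],'B':[[315,97],[315,192]],'C':[[234,245],[234,337]]}
im=T["img"].copy(); im=cv2.resize(im[145:275,360:470],None,fx=4,fy=4,interpolation=2)
for q in ([649,19,.12],[655.7,-37,.12],[583.7,11,.12]):
    for L,W,z in((60,25,21),(44,14,55)):
        P=tf(q,[[x*L/2,y*W/2,z] for x,y in((1,1),(1,-1),(-1,-1),(-1,1))])
        u=((px(T,P)-[360,145]+.5)*4).astype(np.int32); cv2.polylines(im,[u],True,(0,255,0) if z>30 else (255,255,0),1)
cv2.imwrite("pics/ov.png",im)
E
```

```text
A [651.2  21.1] 55.9 0.065 [[677.5, 34.8], [625.0, 7.5], [621.7, 31.1]]
B [657.6 -32.9] 58.1 0.067 [[684.9, -19.1], [630.2, -46.7], [626.9, -22.9]]
C [584.1   8.2] 53.5 0.144 [[608.9, 23.8], [559.2, -7.4], [556.0, 16.1]]
```

View pics/ov.png

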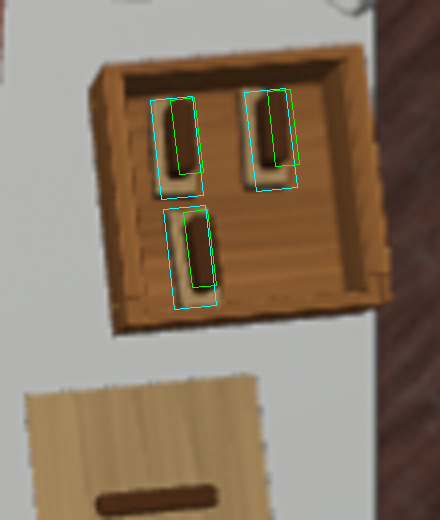

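Call:
jog_arm([
  [[29, 30, 0], 0],
  [[59, 60, 0], 0],
  [[88, 90, 0], 0],
  [[117, 120, 0], 0],
  [[147, 150, 0], 0],
], grip=0.66)

```text
t: 11.6
eef_pos: [599.7, -42.9, 173.3]
tcp_rot: [3.141, 0.0, 1.691]
ft_force: [0.5, 0.3, 0.0]
opening: 0.339
grip_force: 0.0
```

Call:
jog_arm([
  [[29, 30, 0], -0.145],
  [[58, 60, 0], -0.29],
  [[58, 60, 0], -0.435],
  [[58, 60, 0], -0.58],
  [[58, 60, 0], -0.72],
])

```text
t: 12.1
eef_pos: [651.4, 20.8, 173.0]
tcp_rot: [-3.141, -0.0, 2.418]
ft_force: [-0.0, -0.4, -0.1]
opening: 0.343
grip_force: 0.0
```

Call:
jog_arm([
  [[0, 0, 0], -0.145],
  [[0, 0, 0], -0.29],
  [[0, 0, 0], -0.435],
  [[0, 0, 0], -0.58],
  [[0, 0, 0], -0.72],
])

```text
t: 12.6
eef_pos: [651.3, 20.4, 173.2]
tcp_rot: [-3.142, -0.0, 3.137]
ft_force: [-0.1, -0.2, -0.1]
opening: 0.338
grip_force: 0.0
```

```bash
python3 go.py 651 21 53 3.21
```

```text
t 12.6 pos [651.3  20.4 173.2] rot [-3.142 -0.     3.137] F [-0.1 -0.2 -0.1] open 0.338 gf 0.0
shift [np.float64(0.3), np.float64(0.6), np.float64(120.2)] turn -0.073 j6 -1.64
```

Call:
jog_arm([
  [[0, 0.5, 40], -0.07],
  [[0, 0.5, 75], -0.07],
  [[0, 0.5, 105], -0.07],
  [[0, 0.5, 120], -0.07],
  [[0, 0.5, 120], -0.07],
])

```text
t: 13.1
eef_pos: [650.8, 20.5, 51.5]
tcp_rot: [3.141, -0.003, -3.082]
ft_force: [-0.1, 0.2, 0.8]
opening: 0.338
grip_force: 0.0
```

Call:
jog_arm([
  [[0, 0, 0], 0],
  [[0, 0, 0], 0],
  [[0, 0, 0], 0],
  [[0, 0, 0], 0],
  [[0, 0, 0], 0],
], grip=1)

```text
t: 13.6
eef_pos: [652.2, 19.8, 54.6]
tcp_rot: [-3.141, 0.002, -3.083]
ft_force: [-1.2, 0.6, 7.0]
opening: 0.149
grip_force: 30.0
```

```bash
python3 go.py 651 21 53 3.21
```

```text
t 13.6 pos [652.2  19.8  54.6] rot [-3.141e+00  2.000e-03 -3.083e+00] F [-1.2  0.6  7. ] open 0.149 gf 30.0
shift [np.float64(1.1), np.float64(1.3), np.float64(1.6)] turn -0.01 j6 -1.7
```

Call:
jog_arm([
  [[0, 0, -8], 0],
  [[0, 0, -30], 0],
  [[0, 0, -60], 0],
  [[0, 0, -90], 0],
  [[0, 0, -95], 0],
])

```text
t: 14.1
eef_pos: [652.9, 19.7, 152.3]
tcp_rot: [-3.141, 0.006, -3.083]
ft_force: [-0.1, 0.7, -0.4]
opening: 0.148
grip_force: 30.0
```

Call:
jog_arm([
  [[30, 4, 0], 0],
  [[65, 8, 0], 0],
  [[100, 13, 0], 0],
  [[135, 17, 0], 0],
  [[151, 19, 0], 0],
])

```text
t: 14.6
eef_pos: [496.7, 30.2, 148.0]
tcp_rot: [3.141, -0.002, -3.083]
ft_force: [0.6, 0.4, -1.2]
opening: 0.144
grip_force: 30.0
```

Call:
jog_arm([
  [[-3, 35, 0], 0],
  [[-6, 80, 0], 0.06],
  [[-10, 125, 0], 0.12],
  [[-14, 170, 0], 0.18],
  [[-17, 200, 0], 0.22],
])

```text
t: 15.1
eef_pos: [504.6, 233.1, 147.9]
tcp_rot: [-3.142, -0.0, 2.979]
ft_force: [0.1, -1.0, -0.8]
opening: 0.149
grip_force: 30.0
```

```bash
cat > m6.py <<'E'
from h import *
import sys
T=read_camera("top"); S=read_camera("side")
r=[]
for p,n in((T,"T"),(S,"S")):
    t=net(p,"tray_mid")
    if t is not None: t=cv2.morphologyEx(t,cv2.MORPH_CLOSE,np.ones((7,7))); q=fit([(p,t)],boxpts(85,215,0,30),[497,332,-.16]); print(n,q[0].round(3),round(q[1],3))
q=q[0] if len(sys.argv)<2 else [497.5,332,-.16]
E
python3 m6.py; python3 go.py 506.6 388.3 100 2.98
```

```text
T [ 4.97133e+02  3.34107e+02 -1.78000e-01] 1.036
S [ 4.95087e+02  3.34105e+02 -1.57000e-01] 0.13
t 15.3 pos [504.6 230.8 147.7] rot [-3.141e+00 -1.000e-03  2.982e+00] F [ 1.2 -0.5  0.1] open 0.147 gf 30.0
shift [np.float64(23.1), np.float64(155.8), np.float64(47.7)] turn 0.002 j6 -1.1
```

Call:
jog_arm([
  [[6, 38, 0], 0],
  [[12, 78, 0], 0],
  [[18, 118, 0], 0],
  [[23, 150, 0], 0],
  [[23, 156, 0], 0],
])

```text
t: 15.8
eef_pos: [507.6, 389.7, 147.7]
tcp_rot: [3.141, 0.0, 2.981]
ft_force: [-0.2, -0.4, -0.9]
opening: 0.148
grip_force: 30.0
```

Call:
jog_arm([
  [[0, 0, 25], 0],
  [[0, 0, 50], 0],
  [[0, 0, 72], 0],
  [[0, 0, 85], 0],
  [[0, 0, 91], 0],
])

```text
t: 16.3
eef_pos: [507.7, 386.8, 56.0]
tcp_rot: [-3.14, -0.001, 2.979]
ft_force: [0.0, 0.3, -0.2]
opening: 0.147
grip_force: 30.0
```

Call:
jog_arm([
  [[0, 0, 1], 0],
  [[0, 0, 2], 0],
  [[0, 0, 2], 0],
])

```text
t: 16.6
eef_pos: [507.9, 388.3, 55.9]
tcp_rot: [3.141, 0.001, 2.98]
ft_force: [0.3, -0.4, -1.7]
opening: 0.145
grip_force: 30.0
```

```bash
python3 go.py 506.6 388.3 53 2.98
```

```text
t 16.6 pos [507.9 388.3  55.9] rot [3.141e+00 1.000e-03 2.980e+00] F [ 0.3 -0.4 -1.7] open 0.145 gf 30.0
shift [np.float64(1.3), np.float64(-0.2), np.float64(2.9)] turn -0.0 j6 -0.86
```

Call:
jog_arm([
  [[0, 0, 1], 0],
  [[0, 0, 2], 0],
  [[0, 0, 2], 0],
])

```text
t: 16.9
eef_pos: [507.5, 388.3, 53.2]
tcp_rot: [3.142, 0.0, 2.98]
ft_force: [-0.9, -0.4, -0.7]
opening: 0.144
grip_force: 30.0
```

Call:
jog_arm([
  [[0, 0, 0.8], 0],
  [[0, 0, 1.5], 0],
  [[0, 0, 1.5], 0],
])

```text
t: 17.2
eef_pos: [507.6, 388.4, 52.6]
tcp_rot: [3.141, 0.0, 2.98]
ft_force: [-3.3, -1.1, 9.6]
opening: 0.147
grip_force: 30.0
```

Call:
jog_arm([
  [[0, 0, 0], 0],
  [[0, 0, 0], 0],
  [[0, 0, 0], 0],
], grip=0.7)

```text
t: 17.5
eef_pos: [507.5, 388.2, 51.4]
tcp_rot: [-3.141, -0.0, 2.98]
ft_force: [-0.7, 0.1, 0.5]
opening: 0.292
grip_force: 0.0
```

Call:
jog_arm([
  [[0, 0, -10], 0],
  [[0, 0, -35], 0],
  [[0, 0, -70], 0],
  [[0, 0, -105], 0],
  [[0, 0, -110], 0],
])

```text
t: 18.0
eef_pos: [508.8, 389.1, 166.4]
tcp_rot: [3.137, 0.005, 2.98]
ft_force: [0.5, 0.9, 0.4]
opening: 0.296
grip_force: 0.0
```

Call:
jog_arm([
  [[-6, -42, 0], 0],
  [[-12, -85, 0], 0],
  [[-18, -127, 0], 0],
  [[-24, -170, 0], 0],
  [[-30, -212, 0], 0],
], grip=0.66)

```text
t: 18.5
eef_pos: [502.5, 172.6, 161.6]
tcp_rot: [-3.141, -0.0, 2.98]
ft_force: [2.0, -0.5, -0.8]
opening: 0.34
grip_force: 0.0
```

Call:
jog_arm([
  [[-6, -42, 0], -0.06],
  [[-12, -85, 0], -0.12],
  [[-18, -127, 0], -0.18],
  [[-18, -127, 0], -0.23],
])

```text
t: 18.9
eef_pos: [500.1, 42.1, 161.6]
tcp_rot: [-3.141, -0.0, -3.075]
ft_force: [0.4, 0.7, -0.3]
opening: 0.341
grip_force: 0.0
```

```bash
python3 go.py 657.5 -33 54 3.21; python3 - <<'E'
from h import *
T=read_camera("top"); S=read_camera("side")
a=cv2.resize(T["img"][145:285,210:350],(400,400),interpolation=2); b=cv2.resize(S["img"][220:310,280:370],(400,400),interpolation=2)
cv2.imwrite("pics/tr1.png",np.hstack([a,b]))
E
```

```text
t 18.9 pos [500.1  42.1 161.6] rot [-3.141 -0.    -3.075] F [ 0.4  0.7 -0.3] open 0.341 gf 0.0
shift [np.float64(-152.0), np.float64(-85.4), np.float64(107.6)] turn -0.002 j6 -1.68
```

View pics/tr1.png

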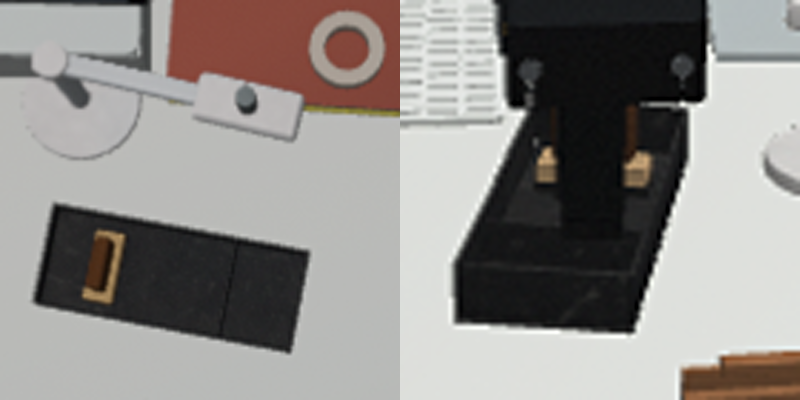

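The first stamp stands upright in the large bay. Next is the rear right stamp.

Call:
jog_arm([
  [[-38, -21, 0], 0],
  [[-76, -43, 0], 0],
  [[-114, -64, 0], 0],
  [[-152, -85, 0], 0],
  [[-152, -85, 0], 0],
])

```text
t: 19.5
eef_pos: [661.2, -29.5, 160.8]
tcp_rot: [-3.141, 0.002, -3.075]
ft_force: [-1.1, -0.7, 0.2]
opening: 0.339
grip_force: 0.0
```

Call:
jog_arm([
  [[0, 0, 35], 0],
  [[0, 0, 65], 0],
  [[0, 0, 90], 0],
  [[0, 0, 106], 0],
  [[0, 0, 106], 0],
])

```text
t: 20.0
eef_pos: [656.6, -27.5, 53.6]
tcp_rot: [3.141, -0.004, -3.073]
ft_force: [-0.3, -0.5, 1.2]
opening: 0.339
grip_force: 0.0
```

Call:
jog_arm([
  [[0, 0, 0], 0],
  [[0, 0, 0], 0],
  [[0, 0, 0], 0],
  [[0, 0, 0], 0],
  [[0, 0, 0], 0],
], grip=1)

```text
t: 20.5
eef_pos: [658.3, -28.6, 56.9]
tcp_rot: [-3.141, 0.002, -3.074]
ft_force: [-1.5, 0.8, 6.4]
opening: 0.145
grip_force: 30.0
```

```bash
python3 go.py 500 40 150 3.21
```

```text
t 20.5 pos [658.3 -28.6  56.9] rot [-3.141e+00  2.000e-03 -3.074e+00] F [-1.5  0.8  6.4] open 0.145 gf 30.0
shift [np.float64(153.3), np.float64(79.2), np.float64(-93.1)] turn -0.0 j6 -1.78
```

Call:
jog_arm([
  [[0, 0, -8], 0],
  [[0, 0, -30], 0],
  [[0, 0, -60], 0],
  [[0, 0, -90], 0],
  [[0, 0, -95], 0],
])

```text
t: 21.0
eef_pos: [658.9, -28.6, 154.7]
tcp_rot: [-3.14, 0.005, -3.073]
ft_force: [0.6, -0.1, 0.0]
opening: 0.147
grip_force: 30.0
```

Call:
jog_arm([
  [[30, 16, 0], 0],
  [[65, 34, 0], 0],
  [[100, 52, 0], 0],
  [[135, 70, 0], 0],
  [[153, 79, 0], 0],
])

```text
t: 21.5
eef_pos: [496.6, 40.9, 150.4]
tcp_rot: [3.141, -0.002, -3.073]
ft_force: [0.3, 0.7, -0.8]
opening: 0.148
grip_force: 30.0
```

Call:
jog_arm([
  [[-3, 35, 0], 0],
  [[-6, 70, 0], 0.06],
  [[-9, 100, 0], 0.12],
  [[-11, 120, 0], 0.18],
  [[-11, 130, 0], 0.23],
])

```text
t: 22.0
eef_pos: [501.5, 171.9, 150.3]
tcp_rot: [-3.141, -0.0, 2.979]
ft_force: [-0.4, -0.7, -1.3]
opening: 0.144
grip_force: 30.0
```

```bash
python3 m6.py; python3 go.py 498.3 337 100 2.98
```

```text
T [ 4.97572e+02  3.21399e+02 -1.62000e-01] 0.327
S [ 4.94498e+02  3.19267e+02 -1.59000e-01] 0.434
t 22.2 pos [501.6 170.1 150.4] rot [-3.141e+00 -1.000e-03  2.982e+00] F [-0.5 -0.1  0. ] open 0.149 gf 30.0
shift [np.float64(29.8), np.float64(164.2), np.float64(50.4)] turn 0.002 j6 -1.21
```

```bash
cat > m6.py <<'E'
from h import *
T=read_camera("top"); S=read_camera("side")
for p,n,w in((T,"T",(195,200,345,295)),(S,"S",(270,225,365,312))):
    a,b,c,d=w; dk=np.zeros((480,640),np.uint8); dk[b:d,a:c]=(p["img"][b:d,a:c].max(2)<62)
    t=net(p,"tray_mid")
    for nm,m in (("dark",dk),("net",t)):
        if m is None: continue
        m=cv2.morphologyEx(m.astype(np.uint8),cv2.MORPH_OPEN,np.ones((3,3)))
        k,l,st,_=cv2.connectedComponentsWithStats(m); keep=np.isin(l,[i for i in range(1,k) if st[i,4]>60]).astype(np.uint8)
        h=cv2.convexHull(cv2.findNonZero(keep)); M=np.zeros((480,640)); cv2.fillConvexPoly(M,h,1.)
        q=fit([(p,M)],boxpts(85,215,0,30),[497,332,-.16]); print(n,nm,q[0].round(3),round(q[1],3))
E
python3 m6.py
```

```text
T dark [ 4.99505e+02  3.13913e+02 -1.60000e-01] 0.256
T net [ 4.97618e+02  3.19700e+02 -1.68000e-01] 0.165
S dark [ 4.95110e+02  3.22924e+02 -1.52000e-01] 0.198
S net [ 4.94370e+02  3.19156e+02 -1.65000e-01] 0.095
```

```bash
python3 - <<'E'
from h import *
T=read_camera("top"); S=read_camera("side")
def dr(p,q,col):
    im=p["img"]
    for z in (30,0):
        u=px(p,tf(q,[[x*42.5,y*107.5,z] for x,y in((1,1),(1,-1),(-1,-1),(-1,1))])); cv2.polylines(im,[np.round(u*16).astype(np.int32)],True,col,1,shift=4)
dr(T,[497.5,332,-.16],(0,255,0)); dr(S,[496,333,-.16],(0,255,0))
a=cv2.resize(T["img"][190:310,200:360],(533,400),interpolation=2); b=cv2.resize(S["img"][220:310,280:340],(267,400),interpolation=2)
cv2.imwrite("pics/tr2.png",np.hstack([a,b]))
E
```

```text
(no output)
```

View pics/tr2.png

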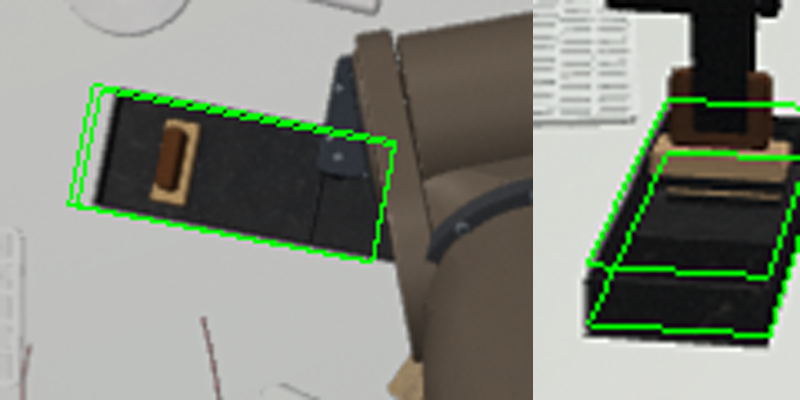

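The tray has been knocked about 12 mm toward -y: its left end now sits about 5 px right of the drawn outline, with stamp A still standing. I use tray (497.5, 319.5, -0.163) and place the second stamp.

Call:
jog_arm([
  [[7, 38, 0], 0],
  [[14, 76, 0], 0],
  [[21, 114, 0], 0],
  [[28, 146, 0], 0],
  [[28, 152, 0], 0],
])

```text
t: 23.0
eef_pos: [498.3, 327.5, 150.5]
tcp_rot: [3.141, 0.0, 2.982]
ft_force: [-0.2, -1.0, 0.2]
opening: 0.145
grip_force: 30.0
```

Call:
jog_arm([
  [[0, 0, 25], 0],
  [[0, 0, 50], 0],
  [[0, 0, 72], 0],
  [[0, 0, 85], 0],
  [[0, 0, 91], 0],
])

```text
t: 23.5
eef_pos: [498.6, 324.2, 58.6]
tcp_rot: [-3.141, -0.001, 2.979]
ft_force: [0.6, 0.6, -0.0]
opening: 0.145
grip_force: 30.0
```

Call:
jog_arm([
  [[0, 0, 1], 0],
  [[0, 0, 2], 0],
  [[0, 0, 2.5], 0],
  [[0, 0, 2.5], 0],
])

```text
t: 23.9
eef_pos: [498.9, 325.0, 57.7]
tcp_rot: [3.141, 0.001, 2.98]
ft_force: [0.9, -0.3, -0.2]
opening: 0.146
grip_force: 30.0
```

Call:
jog_arm([
  [[0, 0, 0.7], 0],
  [[0, 0, 1.5], 0],
  [[0, 0, 1.5], 0],
])

```text
t: 24.2
eef_pos: [498.7, 324.9, 55.6]
tcp_rot: [-3.142, 0.0, 2.98]
ft_force: [0.4, 0.4, -1.0]
opening: 0.144
grip_force: 30.0
```

Call:
jog_arm([
  [[0, 0, 0.7], 0],
  [[0, 0, 1.4], 0],
  [[0, 0, 1.4], 0],
])

```text
t: 24.5
eef_pos: [498.7, 324.9, 54.9]
tcp_rot: [3.141, 0.0, 2.98]
ft_force: [-1.9, -1.2, 7.5]
opening: 0.144
grip_force: 30.0
```

Call:
jog_arm([
  [[0, 0, 0], 0],
  [[0, 0, 0], 0],
  [[0, 0, 0], 0],
], grip=0.7)

```text
t: 24.8
eef_pos: [498.7, 324.9, 54.1]
tcp_rot: [-3.142, 0.0, 2.98]
ft_force: [0.5, 0.8, -0.1]
opening: 0.286
grip_force: 0.0
```

Call:
jog_arm([
  [[0, 0, -10], 0],
  [[0, 0, -35], 0],
  [[0, 0, -70], 0],
  [[0, 0, -105], 0],
  [[0, 0, -110], 0],
])

```text
t: 25.3
eef_pos: [499.9, 325.6, 168.8]
tcp_rot: [3.138, 0.005, 2.98]
ft_force: [0.5, -0.2, -0.4]
opening: 0.304
grip_force: 0.0
```

Call:
jog_arm([
  [[-8, -43, 0], 0],
  [[-16, -87, 0], 0],
  [[-24, -130, 0], 0],
  [[-32, -174, 0], 0],
  [[-40, -217, 0], 0],
], grip=0.66)

```text
t: 25.8
eef_pos: [502.8, 102.6, 164.3]
tcp_rot: [-3.141, -0.0, 2.98]
ft_force: [0.7, -0.0, 0.0]
opening: 0.342
grip_force: 0.0
```

Call:
jog_arm([
  [[-8, -43, 0], -0.1],
  [[-8, -43, 0], -0.2],
  [[-8, -43, 0], -0.29],
  [[-8, -43, 0], -0.29],
])

```text
t: 26.2
eef_pos: [504.1, 60.1, 164.2]
tcp_rot: [-3.142, -0.0, -3.013]
ft_force: [-0.1, -0.2, 0.5]
opening: 0.341
grip_force: 0.0
```

```bash
python3 go.py 584 8.5 55 3.27;  python3 m6.py
```

```text
t 26.2 pos [504.1  60.1 164.2] rot [-3.142 -0.    -3.013] F [-0.1 -0.2  0.5] open 0.341 gf 0.0
shift [np.float64(-72.7), np.float64(-61.4), np.float64(109.2)] turn 0.0 j6 -1.71
T dark [ 4.97405e+02  3.16904e+02 -1.60000e-01] 0.042
T net [ 4.97377e+02  3.17469e+02 -1.56000e-01] 0.023
S dark [ 4.95504e+02  3.24131e+02 -1.62000e-01] 0.333
S net [ 4.94413e+02  3.16827e+02 -1.63000e-01] 0.037
```

Call:
jog_arm([
  [[-25, -21, 0], 0],
  [[-50, -42, 0], 0],
  [[-70, -59, 0], 0],
  [[-73, -61.5, 0], 0],
  [[-73, -61.5, 0], 0],
])

```text
t: 26.9
eef_pos: [584.3, 8.9, 163.7]
tcp_rot: [3.141, -0.001, -3.015]
ft_force: [-0.8, 0.1, -0.3]
opening: 0.338
grip_force: 0.0
```

Call:
jog_arm([
  [[0, 0, 35], 0],
  [[0, 0, 65], 0],
  [[0, 0, 90], 0],
  [[0, 0, 109], 0],
  [[0, 0, 109], 0],
])

```text
t: 27.4
eef_pos: [582.5, 9.8, 53.3]
tcp_rot: [3.141, -0.004, -3.013]
ft_force: [0.1, 1.0, 1.2]
opening: 0.344
grip_force: 0.0
```

Call:
jog_arm([
  [[0, 0, 0], 0],
  [[0, 0, 0], 0],
  [[0, 0, 0], 0],
  [[0, 0, 0], 0],
  [[0, 0, 0], 0],
], grip=1)

```text
t: 27.9
eef_pos: [584.8, 9.0, 56.4]
tcp_rot: [-3.141, 0.002, -3.013]
ft_force: [-1.6, 1.6, 7.4]
opening: 0.147
grip_force: 30.0
```

```bash
python3 go.py 500 40 150 3.27
```

```text
t 27.9 pos [584.8   9.   56.4] rot [-3.141e+00  2.000e-03 -3.013e+00] F [-1.6  1.6  7.4] open 0.147 gf 30.0
shift [np.float64(80.2), np.float64(41.6), np.float64(-93.6)] turn -0.0 j6 -1.8
```

Call:
jog_arm([
  [[0, 0, -8], 0],
  [[0, 0, -30], 0],
  [[0, 0, -60], 0],
  [[0, 0, -90], 0],
  [[0, 0, -95], 0],
])

```text
t: 28.4
eef_pos: [585.6, 8.8, 154.0]
tcp_rot: [-3.14, 0.005, -3.013]
ft_force: [-0.0, -0.6, -1.1]
opening: 0.143
grip_force: 30.0
```

Call:
jog_arm([
  [[20, 10, 0], 0],
  [[45, 23, 0], 0],
  [[65, 34, 0], 0],
  [[80, 42, 0], 0],
  [[80, 42, 0], 0],
])

```text
t: 28.9
eef_pos: [497.9, 40.9, 150.2]
tcp_rot: [3.141, -0.002, -3.013]
ft_force: [0.0, -0.4, -0.8]
opening: 0.146
grip_force: 30.0
```

Call:
jog_arm([
  [[-1, 20, 0], 0.05],
  [[-2, 40, 0], 0.12],
  [[-3, 60, 0], 0.19],
  [[-3, 75, 0], 0.26],
  [[-3, 80, 0], 0.29],
])

```text
t: 29.4
eef_pos: [493.1, 121.0, 150.0]
tcp_rot: [3.142, 0.0, 2.978]
ft_force: [0.4, -0.3, -0.6]
opening: 0.144
grip_force: 30.0
```

```bash
python3 m6.py; python3 go.py 485.3 242.5 58 2.98
```

```text
T dark [5.15579e+02 2.85419e+02 4.90000e-02] 0.292
T net [ 4.97843e+02  3.19032e+02 -1.63000e-01] 0.037
S dark [ 4.94576e+02  3.22917e+02 -1.54000e-01] 0.373
t 29.6 pos [493.  119.8 150. ] rot [-3.141  0.     2.981] F [ 0.2  0.3 -0.2] open 0.144 gf 30.0
shift [np.float64(27.2), np.float64(119.9), np.float64(92.0)] turn 0.001 j6 -1.3
```

Call:
jog_arm([
  [[8, 35, 0], 0],
  [[16, 70, 0], 0],
  [[23, 102, 0], 0],
  [[27, 120, 0], 0],
  [[27, 120, 0], 0],
])

```text
t: 30.1
eef_pos: [485.4, 244.1, 150.1]
tcp_rot: [3.141, 0.0, 2.982]
ft_force: [0.8, 0.2, -1.8]
opening: 0.146
grip_force: 30.0
```

Call:
jog_arm([
  [[0, 0, 25], 0],
  [[0, 0, 50], 0],
  [[0, 0, 72], 0],
  [[0, 0, 86], 0],
  [[0, 0, 92], 0],
])

```text
t: 30.6
eef_pos: [485.2, 241.4, 56.9]
tcp_rot: [-3.14, -0.002, 2.979]
ft_force: [-0.2, 1.3, -0.4]
opening: 0.144
grip_force: 30.0
```

Call:
jog_arm([
  [[0, 0, 1], 0],
  [[0, 0, 2], 0],
  [[0, 0, 2.5], 0],
  [[0, 0, 2.5], 0],
])

```text
t: 31.0
eef_pos: [485.4, 242.8, 56.2]
tcp_rot: [3.141, 0.001, 2.98]
ft_force: [1.0, 1.2, -1.3]
opening: 0.143
grip_force: 30.0
```

Call:
jog_arm([
  [[0, 0, 0.7], 0],
  [[0, 0, 1.2], 0],
  [[0, 0, 1.2], 0],
])

```text
t: 31.3
eef_pos: [485.2, 242.9, 54.6]
tcp_rot: [-3.142, 0.0, 2.98]
ft_force: [0.5, -0.1, -0.2]
opening: 0.146
grip_force: 30.0
```

Call:
jog_arm([
  [[0, 0, 0.7], 0],
  [[0, 0, 1.2], 0],
  [[0, 0, 1.2], 0],
])

```text
t: 31.6
eef_pos: [485.2, 242.9, 54.3]
tcp_rot: [3.141, 0.001, 2.98]
ft_force: [-4.3, -1.6, 13.7]
opening: 0.146
grip_force: 30.0
```

Call:
jog_arm([
  [[0, 0, 0], 0],
  [[0, 0, 0], 0],
  [[0, 0, 0], 0],
], grip=0.7)

```text
t: 31.9
eef_pos: [485.2, 242.8, 53.2]
tcp_rot: [-3.141, -0.0, 2.98]
ft_force: [0.8, -0.6, 0.4]
opening: 0.291
grip_force: 0.0
```

Call:
jog_arm([
  [[0, 0, -10], 0],
  [[0, 0, -35], 0],
  [[0, 0, -70], 0],
  [[0, 0, -105], 0],
  [[0, 0, -110], 0],
])

```text
t: 32.4
eef_pos: [486.4, 243.3, 167.5]
tcp_rot: [3.139, 0.005, 2.98]
ft_force: [-0.1, -0.7, -0.3]
opening: 0.299
grip_force: 0.0
```

Call:
jog_arm([
  [[2, -43, 0], 0],
  [[4, -87, 0], 0],
  [[7, -130, 0], 0],
  [[9, -174, 0], 0],
  [[11, -218, 0], 0],
], grip=0.5)

```text
t: 32.9
eef_pos: [438.4, 28.0, 163.3]
tcp_rot: [-3.141, -0.0, 2.98]
ft_force: [0.2, 0.5, -0.6]
opening: 0.495
grip_force: 0.0
```

Call:
jog_arm([
  [[0, 0, 0], 0.14],
  [[0, 0, 0], 0.28],
  [[0, 0, 0], 0.42],
  [[0, 0, 0], 0.56],
  [[0, 0, 0], 0.7],
])

```text
t: 33.4
eef_pos: [439.0, 29.4, 163.3]
tcp_rot: [-3.141, -0.0, 2.274]
ft_force: [-0.4, -0.7, -0.7]
opening: 0.5
grip_force: 0.0
```

Call:
jog_arm([
  [[0, 0, 0], 0.14],
  [[0, 0, 0], 0.28],
  [[0, 0, 0], 0.42],
  [[0, 0, 0], 0.56],
  [[0, 0, 0], 0.6],
])

```text
t: 33.9
eef_pos: [439.0, 29.5, 163.2]
tcp_rot: [-3.141, -0.0, 1.675]
ft_force: [-0.4, 0.5, 0.0]
opening: 0.5
grip_force: 0.0
```

```bash
python3 go.py 439 29 33.1 1.69; python3 - <<'E'
from h import *
T=read_camera("top"); S=read_camera("side")
a=cv2.resize(T["img"][145:265,210:330],(400,400),interpolation=2); b=cv2.resize(S["img"][220:370,280:450],(400,353),interpolation=2)
cv2.imwrite("pics/tr3.png",np.hstack([a[:353],b]))
E
```

```text
t 33.9 pos [439.   29.5 163.2] rot [-3.141 -0.     1.675] F [-0.4  0.5  0. ] open 0.5 gf 0.0
shift [np.float64(-0.5), np.float64(-0.1), np.float64(130.1)] turn -0.015 j6 -0.19
```

View pics/tr3.png

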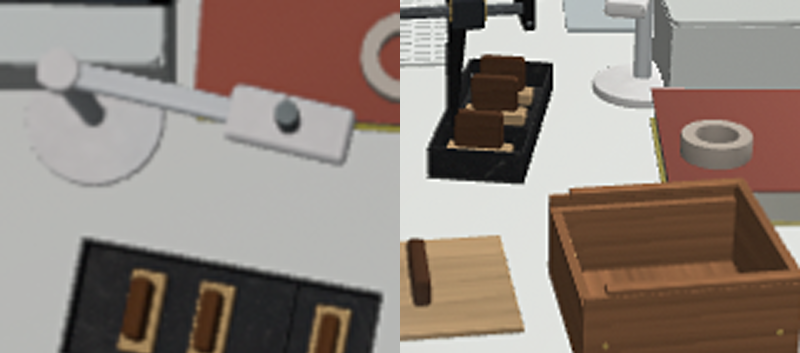

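All three stamps stand upright in the tray and the box is empty. Next I pick up the lid.

Call:
jog_arm([
  [[-0.5, 0, 45], -0.015],
  [[-0.5, 0, 85], -0.015],
  [[-0.5, 0, 115], -0.015],
  [[-0.5, 0, 129.5], -0.015],
  [[-0.5, 0, 129.5], -0.015],
])

```text
t: 34.5
eef_pos: [438.5, 29.0, 32.2]
tcp_rot: [-3.138, -0.001, 1.696]
ft_force: [-0.9, -0.6, -0.1]
opening: 0.501
grip_force: 0.0
```

Call:
jog_arm([
  [[0, 0, 0], 0],
  [[0, 0, 0], 0],
  [[0, 0, 0], 0],
  [[0, 0, 0], 0],
  [[0, 0, 0], 0],
], grip=1)

```text
t: 35.0
eef_pos: [439.4, 28.9, 34.3]
tcp_rot: [3.141, 0.0, 1.695]
ft_force: [-1.4, 0.1, 6.8]
opening: 0.145
grip_force: 30.0
```

Call:
jog_arm([
  [[0, 0, 0], 0],
  [[0, 0, 0], 0],
  [[0, 0, 0], 0],
])

```text
t: 35.3
eef_pos: [439.4, 28.9, 34.3]
tcp_rot: [3.141, 0.0, 1.695]
ft_force: [-0.1, 0.5, 8.0]
opening: 0.147
grip_force: 30.0
```

```bash
python3 go.py 446.2 -33.6 93.2 1.69
```

```text
t 35.3 pos [439.4  28.9  34.3] rot [3.141 0.    1.695] F [-0.1  0.5  8. ] open 0.147 gf 30.0
shift [np.float64(-62.9), np.float64(-1.0), np.float64(-58.9)] turn 0.005 j6 -0.21
```

Call:
jog_arm([
  [[0, 0, -8], 0],
  [[0, 0, -25], 0],
  [[0, 0, -45], 0],
  [[0, 0, -60], 0],
  [[0, 0, -60], 0],
])

```text
t: 35.8
eef_pos: [439.9, 28.9, 95.5]
tcp_rot: [3.139, 0.001, 1.695]
ft_force: [0.1, -0.5, -1.5]
opening: 0.145
grip_force: 30.0
```

Call:
jog_arm([
  [[-15, 0, 0], 0.005],
  [[-35, 0, 0], 0.005],
  [[-53, -1, 0], 0.005],
  [[-63, -1, 0], 0.005],
  [[-63, -1, 0], 0.005],
])

```text
t: 36.3
eef_pos: [446.1, -34.5, 93.4]
tcp_rot: [-3.141, -0.0, 1.688]
ft_force: [0.3, -0.5, -1.2]
opening: 0.143
grip_force: 30.0
```

```bash
python3 go.py 471 -30.6 94.2 1.69; python3 - <<'E'
from h import *
T=read_camera("top"); S=read_camera("side")
a=cv2.resize(T["img"][190:280,370:470],(400,360),interpolation=2); b=cv2.resize(S["img"][275:365,300:400],(400,360),interpolation=2)
cv2.imwrite("pics/lid2.png",np.hstack([a,b]))
E
```

```text
t 36.3 pos [446.1 -34.5  93.4] rot [-3.141 -0.     1.688] F [ 0.3 -0.5 -1.2] open 0.143 gf 30.0
shift [np.float64(0.9), np.float64(25.2), np.float64(-0.8)] turn -0.002 j6 -0.34
```

View pics/lid2.png

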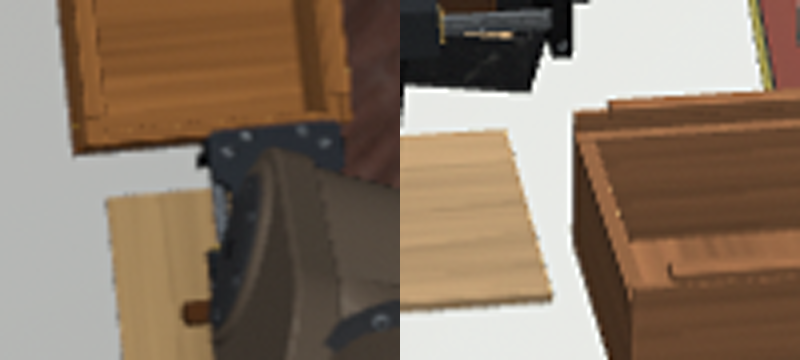

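Call:
jog_arm([
  [[0.9, 8, -0.7], 0],
  [[0.9, 16, -0.7], 0],
  [[0.9, 21, -0.7], 0],
  [[0.9, 25, -0.7], 0],
  [[0.9, 25, -0.7], 0],
])

```text
t: 36.9
eef_pos: [471.3, -29.6, 94.4]
tcp_rot: [3.141, 0.0, 1.69]
ft_force: [0.7, 0.1, -0.9]
opening: 0.149
grip_force: 30.0
```

Call:
jog_arm([
  [[0, 5, 0], 0],
  [[0, 11, 0], 0],
  [[0, 17, 0], 0],
  [[0, 23, 0], 0],
  [[0, 28, 0], 0],
])

```text
t: 37.4
eef_pos: [499.2, -26.5, 94.5]
tcp_rot: [3.141, 0.0, 1.69]
ft_force: [-0.4, -1.5, -0.5]
opening: 0.147
grip_force: 30.0
```

```bash
python3 go.py 608.3 -14.1 94.2 1.69
```

```text
t 37.4 pos [499.2 -26.5  94.5] rot [3.141 0.    1.69 ] F [-0.4 -1.5 -0.5] open 0.147 gf 30.0
shift [np.float64(-0.7), np.float64(109.8), np.float64(0.3)] turn -0.0 j6 -0.3
```

Call:
jog_arm([
  [[-0.3, 12, 0], 0],
  [[-0.5, 26, 0], 0],
  [[-0.7, 40, 0], 0],
  [[-0.7, 54, 0], 0],
  [[-0.7, 66, 0], 0],
])

```text
t: 37.9
eef_pos: [565.5, -19.2, 94.5]
tcp_rot: [3.141, 0.0, 1.69]
ft_force: [0.1, 1.1, -0.9]
opening: 0.145
grip_force: 30.0
```

Call:
jog_arm([
  [[0, 10, 0.5], 0],
  [[0, 20, 0.5], 0],
  [[0, 30, 1], 0],
  [[0, 40, 1], 0],
  [[0, 44, 1], 0],
])

```text
t: 38.4
eef_pos: [608.9, -14.1, 93.5]
tcp_rot: [3.141, 0.0, 1.69]
ft_force: [0.1, -0.7, -1.0]
opening: 0.146
grip_force: 30.0
```

Call:
jog_arm([
  [[0, 1.5, 0.3], 0],
  [[0, 3, 0.3], 0],
  [[0, 4, 0.5], 0],
  [[0, 5, 0.5], 0],
  [[0, 5, 0.5], 0],
])

```text
t: 38.9
eef_pos: [612.8, -13.6, 93.1]
tcp_rot: [3.142, 0.0, 1.69]
ft_force: [0.4, -0.0, -0.7]
opening: 0.145
grip_force: 30.0
```

```bash
python3 go.py 617 -13 92 1.69
```

```text
t 38.9 pos [612.8 -13.6  93.1] rot [3.142 0.    1.69 ] F [ 0.4 -0.  -0.7] open 0.145 gf 30.0
shift [np.float64(0.1), np.float64(4.2), np.float64(1.1)] turn -0.0 j6 -0.25
```

Call:
jog_arm([
  [[0, 1, 0], 0],
  [[0, 2, 0], 0],
  [[0, 3, 0], 0],
  [[0, 3, 0], 0],
])

```text
t: 39.3
eef_pos: [615.9, -13.2, 93.0]
tcp_rot: [3.142, 0.0, 1.69]
ft_force: [-0.7, 0.3, -1.4]
opening: 0.146
grip_force: 30.0
```

Call:
jog_arm([
  [[0, 1, 0], 0],
  [[0, 2, 0], 0],
  [[0, 2.5, 0], 0],
  [[0, 2.5, 0], 0],
])

```text
t: 39.7
eef_pos: [616.8, -12.9, 92.7]
tcp_rot: [-3.138, -0.001, 1.69]
ft_force: [-8.2, -1.0, 1.3]
opening: 0.144
grip_force: 30.0
```

Call:
jog_arm([
  [[0, 0.8, 0], 0],
  [[0, 0.8, 0], 0],
])

```text
t: 39.9
eef_pos: [616.9, -12.9, 92.6]
tcp_rot: [-3.136, -0.001, 1.69]
ft_force: [-11.2, -1.8, 3.2]
opening: 0.144
grip_force: 30.0
```

Call:
jog_arm([
  [[0, 0, 0.6], 0],
  [[0, 0, 1], 0],
])

```text
t: 40.1
eef_pos: [616.8, -12.9, 92.3]
tcp_rot: [-3.136, -0.001, 1.69]
ft_force: [-15.8, -1.4, 14.6]
opening: 0.145
grip_force: 30.0
```

Call:
jog_arm([
  [[0, 0, 0], 0],
  [[0, 0, 0], 0],
  [[0, 0, 0], 0],
  [[0, 0, 0], 0],
  [[0, 0, 0], 0],
], grip=0.5)

```text
t: 40.6
eef_pos: [619.3, -12.8, 92.0]
tcp_rot: [3.141, 0.0, 1.69]
ft_force: [0.5, -0.7, 0.4]
opening: 0.481
grip_force: 0.0
```

Call:
jog_arm([
  [[0, 0, -40], 0],
  [[0, 0, -85], 0],
  [[0, 0, -130], 0],
  [[0, 0, -160], 0],
  [[0, 0, -175], 0],
])

```text
t: 41.1
eef_pos: [619.7, -12.8, 270.3]
tcp_rot: [3.137, 0.001, 1.69]
ft_force: [0.7, -0.0, 0.8]
opening: 0.502
grip_force: 0.0
```

Call:
jog_arm([
  [[-30, -40, 0], 0],
  [[-60, -80, 0], 0],
  [[-90, -120, 0], 0],
  [[-120, -150, 0], 0],
  [[-150, -150, 0], 0],
])

```text
t: 41.6
eef_pos: [485.2, -180.5, 267.7]
tcp_rot: [-3.141, 0.0, 1.689]
ft_force: [0.8, -0.1, 1.2]
opening: 0.496
grip_force: 0.0
```

```bash
python3 m6.py; python3 go.py 613.5 266.2 186; python3 - <<'E'
from h import *
T=read_camera("top"); S=read_camera("side")
a=cv2.resize(T["img"][145:245,370:470],(400,400),interpolation=2); b=cv2.resize(S["img"][280:370,340:450],(400,400),interpolation=2)
cv2.imwrite("pics/lid3.png",np.hstack([a,b]))
E
```

```text
T dark [ 4.96969e+02  3.17033e+02 -1.56000e-01] 0.036
T net [ 4.97611e+02  3.17503e+02 -1.60000e-01] 0.023
S dark [ 4.93555e+02  3.23166e+02 -1.58000e-01] 0.416
S net [ 4.94086e+02  3.16357e+02 -1.60000e-01] 0.031
t 41.8 pos [ 487.9 -179.8  267. ] rot [ 3.142 -0.     1.688] F [ 0.  -0.7  0.1] open 0.496 gf 0.0
shift [np.float64(428.2), np.float64(177.1), np.float64(81.0)] turn -0.0 j6 -0.6
```

View pics/lid3.png

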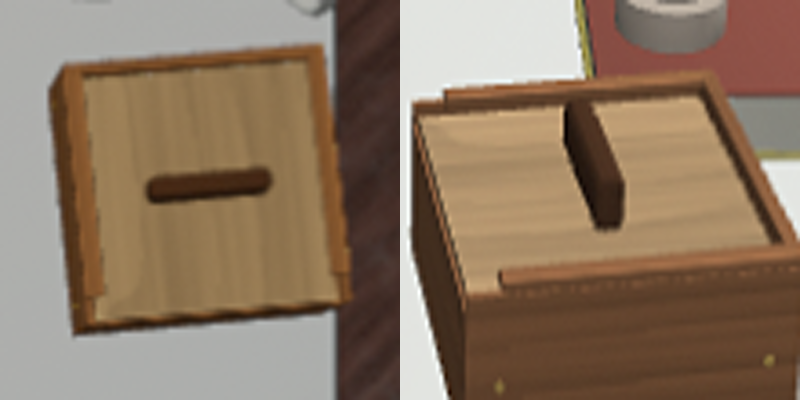

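The lid is fully home in its grooves. Last comes the lamp, so I refine its axis.

```bash
python3 - <<'E'
from h import *
T=read_camera("top"); S=read_camera("side")
def tri(a,b):
    o1,v1=ray(T,[a]); o2,v2=ray(S,[b]); s=np.linalg.lstsq(np.c_[v1[0],-v2[0]],o2-o1,rcond=None)[0]; return ((o1+s[0]*v1[0])+(o2+s[1]*v2[0]))/2
print("cap",tri([226.5,166.0],[385.0,194.0]))
print("foot top", at(T,[[237.8,181]],8), "capz160-175",at(T,[[226.7,166.3]],160),at(T,[[226.7,166.3]],172))
g=cv2.cvtColor(T["img"],cv2.COLOR_BGR2GRAY)
# head direction: bright head/arm rect in top
for n in ("lamp_grip","lamp_axis"):
    for d in cut_out(n,T)[:1]:
        m=d["region"].astype(np.uint8); c,s,a=cv2.minAreaRect(cv2.findNonZero(m)); b=cv2.boxPoints((c,s,a)); i=np.argsort(b[:,0]); l=b[i[:2]].mean(0); r=b[i[2:]].mean(0)
        w=at(T,[l,r],150); print(n,d["p"],w.round(1).tolist(),"ang",np.arctan2(*(w[1]-w[0])[::-1]).round(3))
E
```

```text
cap [644.2774132  415.1545674  157.74641763]
foot top [[642.08003436 414.50605366]] capz160-175 [[642.84773989 414.28007325]] [[640.12704645 412.02393592]]
lamp_grip 0.76 [[648.7, 429.2], [607.2, 228.9]] ang -1.775
lamp_axis 0.56 [[644.8, 429.8], [607.1, 227.4]] ang -1.755
```

Call:
jog_arm([
  [[43, 18, 0], 0],
  [[86, 35, 0], 0],
  [[128, 53, 0], 0],
  [[171, 71, 0], 0],
  [[214, 88, 0], 0],
])

```text
t: 42.6
eef_pos: [550.1, 45.8, 267.1]
tcp_rot: [3.141, 0.0, 1.69]
ft_force: [0.7, -0.3, 0.7]
opening: 0.501
grip_force: 0.0
```

Call:
jog_arm([
  [[43, 18, 0], -0.13],
  [[86, 35, 0], -0.26],
  [[128, 53, 0], -0.39],
  [[171, 71, 0], -0.52],
  [[214, 88, 0], -0.65],
])

```text
t: 43.1
eef_pos: [611.9, 268.9, 266.9]
tcp_rot: [-3.142, 0.0, 2.346]
ft_force: [0.1, -0.0, 0.7]
opening: 0.495
grip_force: 0.0
```

Call:
jog_arm([
  [[0, 0, 0], -0.14],
  [[0, 0, 0], -0.28],
  [[0, 0, 0], -0.42],
  [[0, 0, 0], -0.56],
  [[0, 0, 0], -0.66],
])

```text
t: 43.6
eef_pos: [611.6, 267.0, 266.8]
tcp_rot: [-3.141, -0.0, 3.006]
ft_force: [-0.2, 0.7, 0.1]
opening: 0.499
grip_force: 0.0
```

```bash
python3 go.py 613.5 266.2 187 3.0
```

```text
t 43.6 pos [611.6 267.  266.8] rot [-3.141 -0.     3.006] F [-0.2  0.7  0.1] open 0.499 gf 0.0
shift [np.float64(-2.0), np.float64(-0.5), np.float64(79.8)] turn 0.006 j6 -1.12
```

Call:
jog_arm([
  [[-2, -0.5, 25], 0.006],
  [[-2, -0.5, 50], 0.006],
  [[-2, -0.5, 68], 0.006],
  [[-2, -0.5, 79], 0.006],
  [[-2, -0.5, 79], 0.006],
])

```text
t: 44.1
eef_pos: [613.2, 265.8, 186.6]
tcp_rot: [-3.14, -0.002, 2.994]
ft_force: [0.9, -0.0, 0.1]
opening: 0.497
grip_force: 0.0
```

Call:
jog_arm([
  [[0, 0, 0], 0],
  [[0, 0, 0], 0],
  [[0, 0, 0], 0],
  [[0, 0, 0], 0],
  [[0, 0, 0], 0],
], grip=1)

```text
t: 44.6
eef_pos: [614.3, 267.5, 188.6]
tcp_rot: [3.137, 0.002, 2.993]
ft_force: [2.2, 9.6, -1.9]
opening: 0.161
grip_force: 30.0
```

Call:
jog_arm([
  [[0, 0, 0], 0],
  [[0, 0, 0], 0],
  [[0, 0, 0], 0],
])

```text
t: 44.9
eef_pos: [614.3, 267.5, 188.6]
tcp_rot: [3.138, 0.002, 2.994]
ft_force: [2.1, 12.2, -0.9]
opening: 0.163
grip_force: 30.0
```

```bash
python3 go.py 613.5 266.2 187 3.0; python3 - <<'E'
from h import *
s=state(); p=s["eef_pos"][:2]; y=s["tcp_rot"][2]; ax=np.array([643,414.5]); v=p-ax; print("ang",np.arctan2(v[1],v[0]),np.hypot(*v))
tgt=-2.554; n=10; tot=tgt-np.arctan2(v[1],v[0]); 
for h in range(2):
    a0=tot*h/2; y0=y+a0; R=lambda a:np.array([[np.cos(a),-np.sin(a)],[np.sin(a),np.cos(a)]])
    p0=ax+R(a0)@v
    for i in range(1,6):
        a=a0+tot/10*i; d=ax+R(a)@v-p0; c,sn=np.cos(y0),np.sin(y0); print(h,[round(c*d[0]+sn*d[1],1),round(sn*d[0]-c*d[1],1),0],round(-(a-a0),3))
E
```

```text
t 44.9 pos [614.3 267.5 188.6] rot [3.138e+00 2.000e-03 2.994e+00] F [ 2.1 12.2 -0.9] open 0.163 gf 30.0
shift [np.float64(0.6), np.float64(-1.4), np.float64(1.6)] turn -0.006 j6 -1.11
ang -1.7634270319988918 149.76628297439805
0 [np.float64(11.8), np.float64(1.0), 0] 0.079
0 [np.float64(23.5), np.float64(2.9), 0] 0.158
0 [np.float64(35.0), np.float64(5.8), 0] 0.237
0 [np.float64(46.2), np.float64(9.5), 0] 0.316
0 [np.float64(57.1), np.float64(14.1), 0] 0.395
1 [np.float64(11.8), np.float64(1.0), 0] 0.079
1 [np.float64(23.5), np.float64(2.9), 0] 0.158
1 [np.float64(35.0), np.float64(5.8), 0] 0.237
1 [np.float64(46.2), np.float64(9.5), 0] 0.316
1 [np.float64(57.1), np.float64(14.1), 0] 0.395
```

Call:
jog_arm([
  [[11.8, 2, 0], 0.079],
  [[23.5, 3.9, 0], 0.158],
  [[35, 6.8, 0], 0.237],
  [[46.2, 10.5, 0], 0.316],
  [[57.1, 15.1, 0], 0.395],
])

```text
t: 45.4
eef_pos: [560.4, 290.4, 188.6]
tcp_rot: [3.137, 0.002, 2.595]
ft_force: [8.4, 11.0, -5.0]
opening: 0.161
grip_force: 30.0
```

```bash
python3 go.py 518.1 331.4 188 2.2
```

```text
t 45.4 pos [560.4 290.4 188.6] rot [3.137e+00 2.000e-03 2.595e+00] F [ 8.4 11.  -5. ] open 0.161 gf 30.0
shift [np.float64(57.5), np.float64(13.0), np.float64(0.6)] turn 0.395 j6 -0.65
```

Call:
jog_arm([
  [[11.8, 2, 0], 0.079],
  [[23.5, 3.9, 0], 0.158],
  [[35, 6.8, 0], 0.237],
  [[46.2, 10.5, 0], 0.316],
  [[57.3, 15, 0], 0.395],
])

```text
t: 45.9
eef_pos: [519.4, 332.4, 188.6]
tcp_rot: [3.137, 0.001, 2.201]
ft_force: [10.0, 5.6, -4.1]
opening: 0.161
grip_force: 30.0
```

Call:
jog_arm([
  [[0, 0, 0], 0],
  [[0, 0, 0], 0],
])

```text
t: 46.1
eef_pos: [519.3, 332.5, 188.6]
tcp_rot: [3.137, 0.0, 2.204]
ft_force: [6.2, 4.6, -2.6]
opening: 0.162
grip_force: 30.0
```

```bash
python3 go.py 518.1 331.4 188 2.2; python3 - <<'E'
from h import *
p=state()["eef_pos"][:2]-[643,414.5]; print(np.arctan2(p[1],p[0]),np.hypot(*p))
E
```

```text
t 46.1 pos [519.3 332.5 188.6] rot [3.137 0.    2.204] F [ 6.2  4.6 -2.6] open 0.162 gf 30.0
shift [np.float64(-0.2), np.float64(-1.6), np.float64(0.6)] turn 0.004 j6 -0.17
-2.5561973751759623 148.39201191328462
```

Call:
jog_arm([
  [[0, 0, 0], 0],
  [[0, 0, 0], 0],
  [[0, 0, 0], 0],
  [[0, 0, 0], 0],
  [[0, 0, 0], 0],
], grip=0.55)

```text
t: 46.6
eef_pos: [518.2, 331.2, 188.0]
tcp_rot: [-3.141, 0.0, 2.204]
ft_force: [0.5, -0.5, -0.8]
opening: 0.449
grip_force: 0.0
```

Call:
jog_arm([
  [[0, 0, -20], 0],
  [[0, 0, -50], 0],
  [[0, 0, -80], 0],
  [[0, 0, -110], 0],
  [[0, 0, -110], 0],
])

```text
t: 47.1
eef_pos: [519.2, 331.8, 302.1]
tcp_rot: [3.135, 0.001, 2.204]
ft_force: [0.3, -0.4, -0.2]
opening: 0.452
grip_force: 0.0
```

Call:
jog_arm([
  [[-28, -35, 0], 0],
  [[-56, -70, 0], 0],
  [[-84, -105, 0], 0],
  [[-112, -140, 0], 0],
  [[-140, -175, 0], 0],
])

```text
t: 47.6
eef_pos: [458.9, 113.4, 297.4]
tcp_rot: [-3.141, -0.0, 2.204]
ft_force: [-0.2, -1.1, 0.2]
opening: 0.45
grip_force: 0.0
```

Call:
jog_arm([
  [[-28, -35, 0], 0],
  [[-56, -70, 0], 0],
  [[-84, -105, 0], 0],
  [[-112, -140, 0], 0],
  [[-140, -175, 0], 0],
])

```text
t: 48.1
eef_pos: [400.6, -102.9, 297.6]
tcp_rot: [-3.141, -0.0, 2.204]
ft_force: [0.4, -0.5, 0.1]
opening: 0.451
grip_force: 0.0
```

```bash
python3 go.py 500 -100 300; python3 - <<'E'
from h import *
T=read_camera("top"); S=read_camera("side")
for z,P in((150,[[645,414.3],[486,310.7]]),(3,[[496.5,317]]*2)):
    u=px(T,np.c_[P,[z]*2]); cv2.line(T["img"],tuple(map(int,u[0].round())),tuple(map(int,u[1].round())),(0,255,0),1); cv2.circle(T["img"],tuple(map(int,u[1].round())),1,(0,0,255),-1)
a=cv2.resize(T["img"][140:330,205:395],(400,400),interpolation=2); b=cv2.resize(S["img"][190:360,230:430],(400,340),interpolation=2)
cv2.imwrite("pics/fin.png",np.hstack([a,np.vstack([b,np.zeros((60,400,3),np.uint8)])]))
for p in(T,S):
    m=net(p,"tray_mid"); 
    if m is not None: print(fit([(p,m)],boxpts(85,215,0,30),[497,317,-.16]))
E
```

```text
t 48.1 pos [ 400.6 -102.9  297.6] rot [-3.141 -0.     2.204] F [ 0.4 -0.5  0.1] open 0.451 gf 0.0
shift [np.float64(-56.4), np.float64(81.8), np.float64(-2.4)] turn -0.0 j6 -1.04
(array([ 4.97378548e+02,  3.16991583e+02, -1.53982622e-01]), np.float64(0.5441745002560563))
(array([ 4.94519791e+02,  3.20403178e+02, -1.59897148e-01]), np.float64(0.8790849673202613))
```

View pics/fin.png

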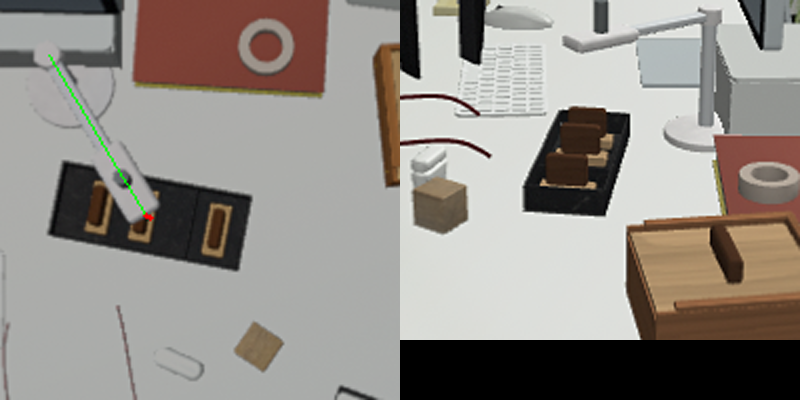

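The arm lies along the drawn line and points at the tray middle (red dot). The stamps stand in the tray, the lid is home, and the tape roll and paperweight are where they were.

```bash
python3 -c "
from cell import job_done; print(job_done())"
```

```text
the job is handed in; nothing more can be done
None
```

The job is done and handed in at about 48 s on the robot's clock: all three stamps present are upright in the pen tray, the lid is fully home in its grooves, the lamp arm points over the tray's middle, and the tape roll and paperweight were left alone.

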